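# Load the pickling weights into the tilting dispenser

## Task

First take the lid off the wooden box - lift its handle end over the stop lip, then draw it out of the rails - and lay it flat, handle up, in the middle of the cork mat. Then stand the dispenser tube upright against its stop and drop all the blue stoneware rings from the box into it, flat, as one column; only when all are in and the tube stands upright, lean the tube over as far as it goes, to its other stop, with the rings in it. Leave everything else on the worktop where it is.

Things in the scene. Friction and masses are not known exactly. Their poses are not given: they have to be found in the camera images.
- box_floor (a point): centre of the inner floor, 6 mm above the worktop, of a light wooden box fixed there; outside 164 mm wide (y), x -80 to +88 mm; inside 141 (x) by 136 mm (y). Its -x end, turned roughly to the robot, is where the lid comes out. Two dowels 22 mm thick, 27 mm tall stand at y = -33 and +33 mm, x = 0; the rings lie flat over them, one or two to a dowel, up to 7 mm off its centre. Ledges for the lid are 48 mm above the worktop
- box_lip (a point): middle of the top of the box's front wall (9 mm thick), the stop lip, 54 mm above the worktop: level with the lid's top, 6 mm above its underside, so the shut lid cannot simply be pulled out; its front end must first be raised over it. Side guides leave 2 mm of play either side of the lid. A wall cupboard overhangs the worktop beyond world x = 0.57 m, 0.45 m above it
- box_rails (a point): midway between the front ends of the two rails that cover the lid's side edges, at their underside (59 mm above the worktop, top 64 mm). They run back from here (box x +22 mm) to the back stop at +82 mm and leave 5 mm of play: the lid's front can be raised by up to 13 mm (tilt 0.09 rad); drawn forward at least 55 mm so raised, its back end is free of the rails
- lid_centre (a point): centre of the sliding lid: brown wooden board 146 mm (x) by 148 mm (y) by 6 mm, 0.2 kg. z is up through the face with the handle, -x points to the end with the handle. Shut, this point is at box x = +4 mm, 51 mm above the worktop
- lid_handle (a point): centre of the dark grip bar on top of the lid near its front end: 44 mm long along the lid's x, 14 mm wide (y), top 29 mm above the lid's underside (23 mm above its top face); it lies 45 mm from the lid's centre towards -x. This point is 18 mm above the lid's underside
- mat_centre (a point): centre of the top face of the flat cork mat, 180 mm (x) by 160 mm (y), 4 mm thick, fixed: the place for the lid. It lies on one side of the box, the dispenser on the other
- tube_floor (a point): centre of the inner floor of the aluminium dispenser tube; z runs up the tube's axis and leans with it, y is along its hinge. Inner diameter 69 mm, outer 78 mm; over the top 12 mm it flares to about 86 mm inside, 94 mm outside. The mouth is 81 mm above this floor along the axis
- tube_hinge (a point): point of the tube's hinge line on its axis, 45 mm above the worktop, 15 mm above the tube's floor; axes as tube_floor. The tube hangs between two steel cheeks (62 mm high, at y = +-46 mm, 30 mm wide) on a stand fixed to the worktop, base 130 by 112 by 8 mm
- tube_mouth (a point): centre of the tube's mouth rim (66 mm from the hinge along the axis, 111 mm above the worktop when upright); axes as tube_floor
- tube (a joint): lean of the dispenser tube (rad): 0 = upright, against its stop; it grows as the tube leans over in the stand's +x direction (roughly to the robot's right, world -y) to its other stop at 0.5. A stiff hinge (0.15 N m): it stays where it is left and can be pushed at the rim with about 3 to 5 N
- weight_1_centre (a point): centre of a flat blue-glazed stoneware ring, a pickling weight: outer diameter 60 mm, hole 36 mm, 18 mm thick, 0.075 kg, z along its axis; starts in the box, on the dowel at box y = -33 mm
- weight_2_centre (a point): centre of a flat blue-glazed stoneware ring, a pickling weight: outer diameter 60 mm, hole 36 mm, 18 mm thick, 0.075 kg, z along its axis; starts in the box, on the dowel at box y = +33 mm
- weight_3_centre (a point): centre of a flat blue-glazed stoneware ring, a pickling weight: outer diameter 60 mm, hole 36 mm, 18 mm thick, 0.075 kg, z along its axis; starts in the box, on the dowel at box y = -33 mm above weight_1; may be absent
- weight_4_centre (a point): centre of a flat blue-glazed stoneware ring, a pickling weight: outer diameter 60 mm, hole 36 mm, 18 mm thick, 0.075 kg, z along its axis; starts in the box, on the dowel at box y = +33 mm above weight_2; may be absent
- timer: white wind-up kitchen timer 69 mm wide, 43 mm tall, origin under its centre; to be left alone
- salt_shaker: salt shaker 44 mm wide, 90 mm tall, origin under its centre; to be left alone
- spice_jar: spice jar with yellow cap, 42 mm wide, 96 mm tall, origin under its centre; to be left alone
- teaspoon: teaspoon 132 mm long lying flat near the front edge, origin under its centre; to be left alone
- lid: the lid's body, origin at the centre of its underside, axes as lid_centre
- weight_1: that ring's body, origin at the centre of its underside
- weight_2: that ring's body, origin at the centre of its underside
- weight_3: that ring's body, origin at the centre of its underside
- weight_4: that ring's body, origin at the centre of its underside

How it is judged:
On the way, in this order (a step that is already met when the one before it is completed fails the run):
1. the lid is out of the box and lies flat on the cork mat, handle up, let go (horizontal distance between lid_centre and mat_centre below 0.04 m and angle between lid_centre's own z axis and vertical below 0.06 rad and height (world z) of lid_centre below 0.013 m and contact force between lid and the fingers below 0.1 N and linear speed of lid below 0.05 m/s), for 0.2 s.
2. the tube stands upright with all the rings lying flat in it (value of joint tube below 0.07 rad and x of weight_1_centre in the frame of tube_floor between -0.007 and 0.007 m and y of weight_1_centre in the frame of tube_floor between -0.007 and 0.007 m and z of weight_1_centre in the frame of tube_floor between 0 and 0.075 m and angle between the z axis of each of weight_1_centre, weight_2_centre, weight_3_centre, weight_4_centre and the z axis of tube_floor, either way round below 0.15 rad and x of weight_2_centre in the frame of tube_floor between -0.007 and 0.007 m and y of weight_2_centre in the frame of tube_floor between -0.007 and 0.007 m and z of weight_2_centre in the frame of tube_floor between 0 and 0.075 m and x of weight_3_centre in the frame of tube_floor between -0.007 and 0.007 m and y of weight_3_centre in the frame of tube_floor between -0.007 and 0.007 m and z of weight_3_centre in the frame of tube_floor between 0 and 0.075 m and x of weight_4_centre in the frame of tube_floor between -0.007 and 0.007 m and y of weight_4_centre in the frame of tube_floor between -0.007 and 0.007 m and z of weight_4_centre in the frame of tube_floor between 0 and 0.075 m), for 0.2 s.
At the end, for the whole second after the job is handed in: The tube leans over by at least 0.43 rad (stop at 0.5) with every ring in it, flat across the tube (within 0.15 rad) and within 7 mm of its axis; the lid lies flat on the mat (within 0.06 rad, handle up), its centre within 40 mm of the mat's centre; rings and lid at rest (value of joint tube above 0.43 rad and x of weight_1_centre in the frame of tube_floor between -0.007 and 0.007 m and y of weight_1_centre in the frame of tube_floor between -0.007 and 0.007 m and z of weight_1_centre in the frame of tube_floor between 0 and 0.075 m and angle between the z axis of each of weight_1_centre, weight_2_centre, weight_3_centre, weight_4_centre and the z axis of tube_floor, either way round below 0.15 rad and x of weight_2_centre in the frame of tube_floor between -0.007 and 0.007 m and y of weight_2_centre in the frame of tube_floor between -0.007 and 0.007 m and z of weight_2_centre in the frame of tube_floor between 0 and 0.075 m and x of weight_3_centre in the frame of tube_floor between -0.007 and 0.007 m and y of weight_3_centre in the frame of tube_floor between -0.007 and 0.007 m and z of weight_3_centre in the frame of tube_floor between 0 and 0.075 m and x of weight_4_centre in the frame of tube_floor between -0.007 and 0.007 m and y of weight_4_centre in the frame of tube_floor between -0.007 and 0.007 m and z of weight_4_centre in the frame of tube_floor between 0 and 0.075 m and horizontal distance between lid_centre and mat_centre below 0.04 m and angle between lid_centre's own z axis and vertical below 0.06 rad and height (world z) of lid_centre below 0.013 m and linear speed of each of weight_1, weight_2, weight_3, weight_4, lid below 0.03 m/s); the robot touches nothing.
It fails at once if the timer is moved by more than 30 mm (distance of timer from where it was at the start of the episode above 0.03 m).
It fails at once if the salt shaker is moved by more than 30 mm (distance of salt_shaker from where it was at the start of the episode above 0.03 m).
It fails at once if the spice jar is moved by more than 30 mm (distance of spice_jar from where it was at the start of the episode above 0.03 m).
It fails at once if the teaspoon is moved by more than 30 mm (distance of teaspoon from where it was at the start of the episode above 0.03 m).
Of weight_3, weight_4 only 1 to 2 are there at a start; the rules pass over those that are not, and their reading is None.
At some moment in a run one of lid, weight_1, weight_2, weight_3, weight_4 may be knocked a few centimetres aside while the robot is not near it.
Once in a run the grip may slacken for a moment while it holds something.
It also fails if it takes over 208 s, if anything falls off the work surface, if the arm or the gripper's body presses on something with over 40 N, if the wrist force passes 120 N, or if a joint passes its speed limit or range.

## Robot

A 7-joint arm with a two-finger parallel gripper is mounted at the origin on a cart in front of the work surface, level with it; the furniture and walls round the work are solid. World frame = base frame: x ahead of the robot, y to its left, z up, the work surface at z = 0. Lengths are in m, angles in rad, forces in N, time in s.
With the tool pointing down it reaches from about 0.425 to 0.875 m from the base axis. Payload 4.7 kg.
Tool frame: the origin (TCP) lies at the very end of the fingers, on their centre line; the grasp point (between the pads) lies 19 mm behind it; z points along the fingers, y is the line along which they close (so a half turn about z gives the same grasp; the last joint's range is limited). The gripper opens to 85 mm and grips with 20 to 120 N. Pads are 22 mm wide; open, the fingers measure 114 mm over their backs; the gripper's body (76 mm by 85 mm) begins 54 mm behind the grasp point. The pads swing forward as they close: fully open they stand 13 mm farther back than shut.
Start: joints at [-1.247, 0.321, -0.07, 1.45, 0.023, 1.371, -0.057], TCP at [0.198, 0.619, 0.209] pointing down, gripper open.
Joint ranges: [-2.86, 2.86], [-0.3, 2.09], [-1.38, 1.24], [0.06, 2.45], [-1.56, 4.7], [0.09, 2.05], [-2.69, 2.69]. Speed limits (rad/s): [2.57, 2.57, 3.14, 3.14, 3.14, 3.14, 3.14].

## Interface

Orientations are given as a unit quaternion [w, x, y, z].
In Python, from bench import manip gives the robot as it stands. The module is installed in compiled form; this text tells all that it offers.
- The arm moves only by the tool send_rows, never from a script. Its argument "plan" is a list of rows, each a list of 7 numbers: the shift along the world's x, y, z in cm, then the turn, a rotation vector about the world's x, y, z in rad, then the opening, from -1 (shut) to 1 (fully open). A call has exactly 8 rows; each row is the pose to reach, as a shift and turn from the pose commanded when the call began; what a row does not reach only later rows make up. A row lasts 1/12 s, in which the tool goes at most 41.7 mm and 7.16 degrees, less where a joint would pass 70% of its speed; a pose out of reach is approached as far as the arm can. A call with a gripper value outside its range is refused whole. The fingers move at their own pace and stop on an object; "grip_force" is the grip in N (left out, the last holds). Time passes only in rows, so rows that repeat a pose let the fingers close, or fill a call up. It gives the time, the measured TCP pose, the force, the opening and the grip force at its end, in the units of the state.
- manip.observe(): the state, without advancing time (a new reading comes with each control period).
- manip.get_image(name): name is "side" or "top" or "wrist"; returns a dict with "img" (400x640x3 uint8, blue, green, red), "depth" (400x640 float32, m along the optical axis (not along the pixel's ray), 0 where there is no reading), "camera_matrix" (3x3 intrinsics, pixels), "R" (3x3) and "t" (3): a world point X has camera coordinates R X + t. Camera axes: x right, y down, z forward; pixel columns grow to the right and rows downward; lengths in m; the calibration is good to about 2 mm. A picture is of the moment at which its call begins.
- manip.hand_in(): hands the job in; it is judged then, once.
The state is a dict: "clock": time; "joint_pos": joint angles; "joint_velocities": joint speeds; "effort": joint torques, N m; "ee_pos": TCP position; "orientation": TCP orientation; "wrist_force": force on the tool from outside, world axes, zero at the start; "ft_torque": the same for the moment, N m; "opening": finger opening in m; "gripper_force": force on a finger pad.
Only numpy, scipy, OpenCV 4.12 (cv2) and the standard library are available. Lean on these libraries where they do the work, as an engineer would, in place of code of your own. Each camera call takes 0.05 s, during which the arm holds its last target. There are 200 camera calls.

## Working session

There is one attempt and no reset: what is moved stays moved. The work goes in short steps, Python scripts to look and compute and a tool call to move; the robot and the scene stay as the last step left them, time stands still between calls to the robot, and variables do not carry over. Pictures are saved under pics/ and viewed, at most 14 in all, crops included, and the job is handed in when it is done.

Besides the shell and the picture viewer there is one more tool, called after ">>>" as name(argument=value, ...), one argument or row to a line, values as JSON. send_rows: Moves the arm, as the interface text tells. Its arguments: {"type":"object","properties":{"plan":{"type":"array","items":{"type":"array","items":{"type":"number"}}},"grip_force":{"type":"number"}},"required":["plan"]}

```bash
mkdir -p pics; cat > h.py <<'E'
import numpy as np, cv2
from bench import manip
def grab(n,f=None):
    d=manip.get_image(n)
    if f: cv2.imwrite('pics/'+f+'.png',d['img'])
    np.savez('last_%s.npz'%n,**d)
    return d
def load(n): return dict(np.load('last_%s.npz'%n))
def ray(d,u,v,z):
    K,R,t=d['camera_matrix'],d['R'],d['t']
    c=-R.T@t; r=R.T@np.linalg.inv(K)@np.array([u,v,1.])
    return c+r*(z-c[2])/r[2]
def cloud(d):
    K,R,t=d['camera_matrix'],d['R'],d['t']
    v,u=np.mgrid[:400,:640]; Z=d['depth']
    P=np.stack([(u-K[0,2])/K[0,0]*Z,(v-K[1,2])/K[1,1]*Z,Z],-1)
    return (P-t)@R
def proj(d,X):
    p=d['camera_matrix']@(d['R']@np.array(X)+d['t']); return p[:2]/p[2]
def st():
    s=manip.observe(); print({k:np.round(s[k],3).tolist() for k in ['clock','ee_pos','orientation','wrist_force','opening','gripper_force','joint_pos']})
E
python3 - <<'E'
from h import *
st()
for n in ['side','top']:
    d=grab(n,n+'0'); print(n,(-d['R'].T@d['t']).round(3),d['R'].round(2).tolist(),d['camera_matrix'].round(0).tolist())
E
```

```text
{'clock': 0.0, 'ee_pos': [0.198, 0.618, 0.207], 'orientation': [-0.0, 0.154, 0.988, -0.001], 'wrist_force': [0.413, -0.829, -0.018], 'opening': 0.085, 'gripper_force': 0.0, 'joint_pos': [-1.247, 0.322, -0.07, 1.452, 0.023, 1.371, -0.057]}
side [ 0.477 -1.102  0.541] [[1.0, -0.01, -0.01], [-0.01, -0.47, -0.88], [0.0, 0.88, -0.47]] [[389.0, 0.0, 323.0], [0.0, 389.0, 196.0], [0.0, 0.0, 1.0]]
top [ 0.44  -0.241  1.23 ] [[-0.01, -1.0, -0.02], [-1.0, 0.01, -0.06], [0.06, 0.02, -1.0]] [[481.0, 0.0, 323.0], [0.0, 481.0, 210.0], [0.0, 0.0, 1.0]]
```

View pics/top0.png

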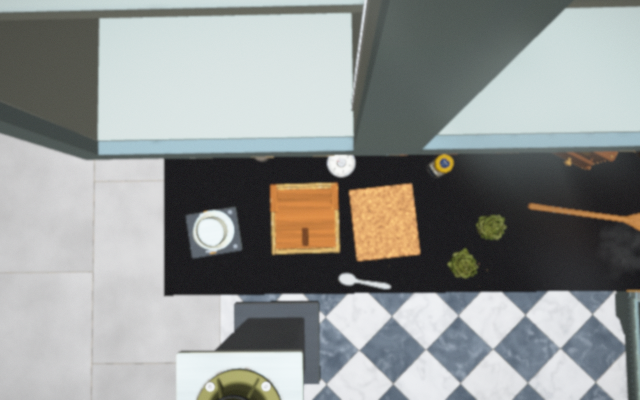

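View pics/side0.png

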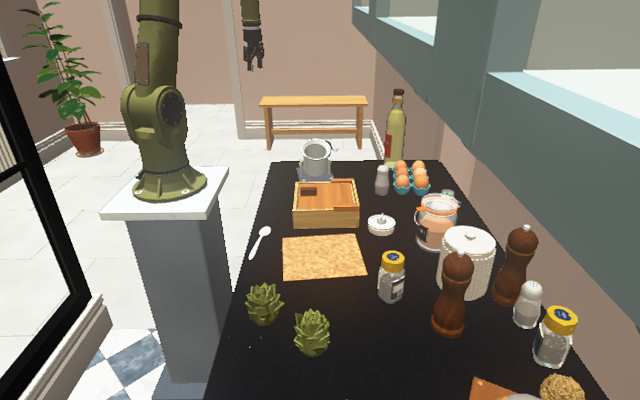

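The top view shows the shut box at about (305,218) with its handle at (305,236), the mat at (385,222), the dispenser at (213,230), the spoon at (360,282), the timer at (341,162) and the spice jar at (442,163). The side view agrees, and the salt shaker is beyond the box at (382,180).

```bash
python3 - <<'E'
from h import *
d=load('top'); P=cloud(d); hsv=cv2.cvtColor(d['img'],cv2.COLOR_BGR2HSV)
print('holes',(d['depth']==0).mean())
def rect(m,z,name):
    m=cv2.morphologyEx(m.astype(np.uint8),cv2.MORPH_OPEN,np.ones((3,3)))
    cs,_=cv2.findContours(m,0,2); c=max(cs,key=cv2.contourArea)
    pts=np.array([ray(d,u,v,z)[:2] for u,v in c[:,0]],np.float32)
    r=cv2.minAreaRect(pts); print(name,np.round(r[0],4),np.round(r[1],4),round(r[2],2))
    b=np.zeros(m.shape,np.uint8); cv2.drawContours(b,[c],-1,1,-1); b=b>0
    q=P[b&(d['depth']>0)]; print('  zmed',np.median(q[:,2]).round(4),'z95',np.percentile(q[:,2],95).round(3))
    return b
u=np.arange(640)[None,:]; v=np.arange(400)[:,None]
sat=(hsv[...,1]>90)&(hsv[...,2]>70)&(hsv[...,0]<28)&(v>170)&(v<275)
rect(sat&(u>260)&(u<344),0.058,'box')
rect(sat&(u>346)&(u<425),0.004,'mat')
h=(hsv[...,2]<110)&(u>297)&(u<314)&(v>222)&(v<252)
rect(h,0.077,'handle')
# dispenser
reg=(u>180)&(u<250)&(v>195)&(v<265)
val=hsv[...,2]
rect(reg&(val>40)&(P[...,2]<0.04),0.008,'base')
rect(reg&(val>150),0.105,'tube bright')
m=reg&(P[...,2]>0.085); q=P[m]; print('tube z>85',len(q),q.min(0).round(3),q.max(0).round(3))
r=cv2.minAreaRect(q[:,:2].astype(np.float32));print(r)
for nm,(a,b,c,e) in dict(spoon=(335,395,268,294),timer=(325,358,145,180),jar=(425,460,145,180),salt=(250,275,145,180)).items():
    q=P[c:e,a:b].reshape(-1,3); q=q[(q[:,2]>.004)&(q[:,2]<.2)]
    print(nm,q.min(0).round(3),q.max(0).round(3)) if len(q) else print(nm,None)
for k in (0,1): 
    im=d['img'][185:270,170:430]; 
cv2.imwrite('pics/c1.png',cv2.resize(im,(780,255),interpolation=cv2.INTER_CUBIC))
s=load('side'); cv2.imwrite('pics/c2.png',cv2.resize(s['img'][125:245,240:420],(780,520),interpolation=cv2.INTER_CUBIC))
E
```

```text
holes 0.00420703125
box [ 0.4865 -0.1726] [0.1753 0.171 ] 0.87
  zmed 0.0534 z95 0.064
mat [ 0.4757 -0.3725] [0.1878 0.1671] 5.41
  zmed 0.003 z95 0.007Traceback (most recent call last):
  File "<stdin>", line 17, in <module>
  File "<stdin>", line 6, in rect
ValueError: max() iterable argument is empty
```

```bash
python3 - <<'E'
from h import *
d=load('top'); P=cloud(d); hsv=cv2.cvtColor(d['img'],cv2.COLOR_BGR2HSV)
u=np.arange(640)[None,:]; v=np.arange(400)[:,None]
reg=(u>290)&(u<320)&(v>215)&(v<260)
m=reg&(P[...,2]>0.068); q=P[m]; print('handle n',len(q)); 
if len(q): print(cv2.minAreaRect(q[:,:2].astype(np.float32)), np.median(q,0))
vv=hsv[...,2].astype(int); m=reg&(vv<np.median(vv[222:252,295:316])-50)
ys,xs=np.nonzero(m); print('dark',len(ys)); pts=np.array([ray(d,a,b,.075)[:2] for a,b in zip(xs,ys)],np.float32); print(cv2.minAreaRect(pts))
reg=(u>180)&(u<250)&(v>195)&(v<265)
m=reg&(P[...,2]>0.002)&(P[...,2]<.02); q=P[m]; print('base',len(q),cv2.minAreaRect(q[:,:2].astype(np.float32)))
m=reg&(P[...,2]>0.085); q=P[m]; print('tube',len(q),q.min(0).round(3),q.max(0).round(3))
e=cv2.fitEllipse(cv2.convexHull(q[:,:2].astype(np.float32))); print(e)
A=np.c_[q[:,:2],np.ones(len(q))]; c=np.linalg.lstsq(A,q[:,2],rcond=None)[0]; print('plane',c.round(3))
m=reg&(P[...,2]<0.085)&(P[...,2]>.02); q=P[m]; print('mid',len(q),q.min(0).round(3),q.max(0).round(3),np.histogram(q[:,2],8))
for nm,(a,b,c,e) in dict(spoon=(335,395,268,294),timer=(325,358,145,180),jar=(425,460,145,180),salt=(250,275,145,180)).items():
    q=P[c:e,a:b].reshape(-1,3); q=q[(q[:,2]>.004)&(q[:,2]<.2)]
    print(nm,q.min(0).round(3),q.max(0).round(3)) if len(q) else print(nm,None)
s=load('side'); a=cv2.resize(s['img'][130:240,260:420],(800,550),interpolation=cv2.INTER_CUBIC)
b=cv2.resize(d['img'][190:270,175:355],(720,320),interpolation=cv2.INTER_CUBIC)
cv2.imwrite('pics/c2.png',a)
E
```

```text
handle n 113
((0.4502418041229248, -0.19982865452766418), (0.042687080800533295, 0.07272666692733765), 16.28797149658203) [ 0.44213816 -0.17500904  0.07598332]
dark 291
((0.42430126667022705, -0.1746779978275299), (0.06716368347406387, 0.07420673966407776), 89.30685424804688)
base 1268 ((0.46111759543418884, 0.06012696027755737), (0.1774410456418991, 0.17434832453727722), 89.31608581542969)
tube 521 [ 0.414 -0.241  0.085] [0.506 0.08  1.23 ]
((0.45287230610847473, -0.07851225882768631), (0.1378379464149475, 0.3239939212799072), 175.6432342529297)
plane [-0.183 -3.071  0.316]
mid 756 [ 0.406 -0.003  0.02 ] [0.507 0.105 0.085] (array([209, 231,  97,  42,  50,  38,  25,  64]), array([0.0200117 , 0.02812825, 0.0362448 , 0.04436135, 0.0524779 ,
       0.06059445, 0.068711  , 0.07682755, 0.08494411]))
spoon [ 0.3   -0.387  0.004] [ 0.36  -0.251  0.013]
timer [ 0.587 -0.307  0.004] [ 0.648 -0.224  0.046]
jar [ 0.588 -0.565  0.004] [ 0.647 -0.479  0.102]
salt [ 0.59  -0.093  0.004] [ 0.644 -0.041  0.053]
```

View pics/c2.png

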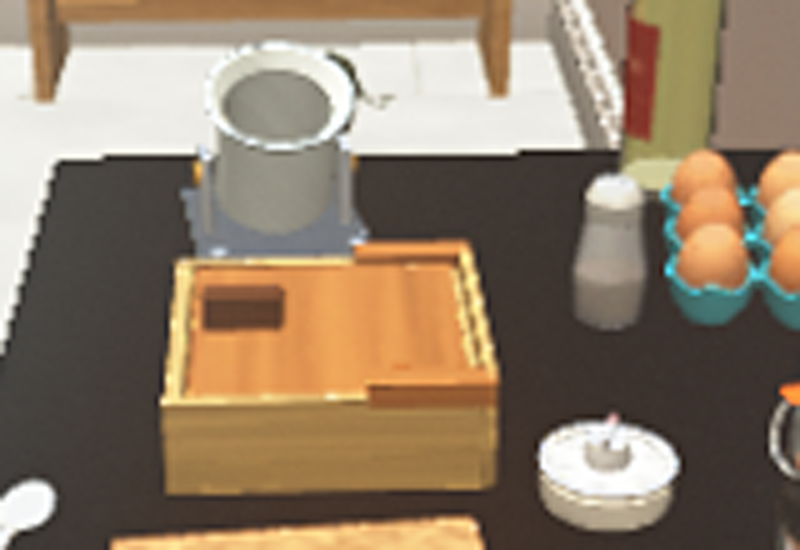

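The crop shows the lid shut with its handle at about (243,307), the rails at the far end, and the tube mouth at about (280,95), leaning. The box origin is near (0.4825,-0.173) with a yaw of about 0.015. The handle is at (0.442,-0.174), which fits the given sizes. I'll move to it now.

>>> send_rows(
  plan=[
    [2.5,-3,0,0,0,0.04,1],
    [5.5,-6,0,0,0,0.08,1],
    [8.5,-9,0,0,0,0.12,1],
    [11.5,-12,0,0,0,0.16,1],
    [14,-15,0,0,0,0.2,1],
    [17,-18,0,0,0,0.24,1],
    [20,-21,0,0,0,0.28,1],
    [22,-24,0,0,0,0.325,1],
  ],
)

```text
clock: 0.77
ee_pos: [0.4204, 0.3767, 0.2082]
orientation: [0.0, -0.008, 1.0, -0.0]
wrist_force: [0.4, -0.0, 0.2]
opening: 0.0852
gripper_force: 0.0
```

>>> send_rows(
  plan=[
    [0.5,-4,0,0,0,0,1],
    [1,-8,0,0,0,0,1],
    [1.5,-12,0,0,0,0,1],
    [2,-16,0,0,0,0,1],
    [2.5,-20,0,0,0,0,1],
    [3,-24,0,0,0,0,1],
    [3,-28,0,0,0,0,1],
    [3,-32,0,0,0,0,1],
  ],
)

```text
clock: 1.43
ee_pos: [0.4477, 0.057, 0.2082]
orientation: [-0.0, -0.008, 1.0, 0.0]
wrist_force: [1.0, -0.5, -0.1]
opening: 0.0853
gripper_force: 0.0
```

>>> send_rows(
  plan=[
    [0,-4,0,0,0,0,1],
    [0,-8,0,0,0,0,1],
    [0,-12,0,0,0,0,1],
    [0,-16,0,0,0,0,1],
    [0,-20,0,0,0,0,1],
    [0,-23,0,0,0,0,1],
    [0,-23.2,-2,0,0,0,1],
    [0,-23.2,-2,0,0,0,1],
  ],
)

```text
clock: 2.1
ee_pos: [0.4457, -0.1747, 0.186]
orientation: [-0.002, -0.005, 1.0, 0.0]
wrist_force: [-0.9, 0.8, -0.5]
opening: 0.0854
gripper_force: 0.0
```

```bash
python3 - <<'E'
from h import *
st(); d=grab('wrist','w1'); print((-d['R'].T@d['t']).round(3))
d=grab('top'); P=cloud(d); 
d=grab('wrist'); P=cloud(d); z=P[...,2]
m=(z>.07)&(z<.085)&(abs(P[...,0]-.442)<.05)&(abs(P[...,1]+.174)<.03); q=P[m]
print(len(q), cv2.minAreaRect(q[:,:2].astype(np.float32)) if len(q) else '', np.median(q[:,2]) if len(q) else '')
E
```

```text
{'clock': 2.1, 'ee_pos': [0.446, -0.175, 0.186], 'orientation': [-0.002, -0.005, 1.0, 0.0], 'wrist_force': [-0.898, 0.798, -0.462], 'opening': 0.085, 'gripper_force': 0.0, 'joint_pos': [-0.373, -0.06, 0.673, 1.909, 0.04, 1.284, 1.869]}
[ 0.376 -0.177  0.352]
776 ((0.43954402208328247, -0.17645473778247833), (0.04328223317861557, 0.013436726294457912), 0.9296917915344238) 0.0767221415385425
```

View pics/w1.png

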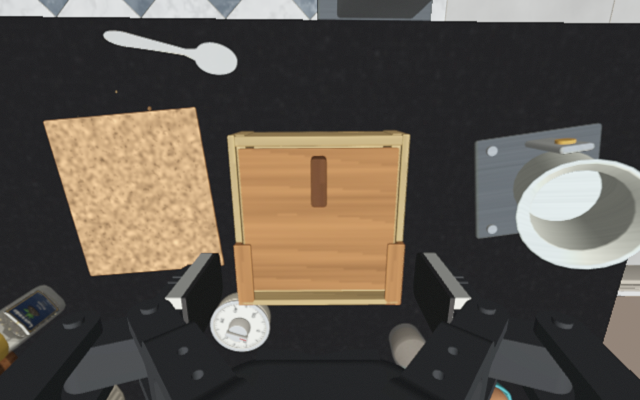

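The wrist view shows the handle at (319,180), the box front wall at (319,140) and the leaning tube mouth at (590,213). The handle centre measures (0.4395,-0.1765) with its top at 0.0767, which matches the given 0.077. I'll descend and grip.

>>> send_rows(
  plan=[
    [0,-0.15,-2,0,0,0,0],
    [0,-0.15,-4,0,0,0,0],
    [0,-0.15,-6,0,0,0,0],
    [0,-0.15,-8,0,0,0,0],
    [0,-0.15,-10,0,0,0,0],
    [0,-0.15,-12,0,0,0,0],
    [0,-0.15,-13,0,0,0,0],
    [0,-0.15,-13,0,0,0,0],
  ],
)

```text
clock: 2.92
ee_pos: [0.4471, -0.1727, 0.057]
orientation: [-0.002, -0.009, 1.0, 0.0]
wrist_force: [0.0, 0.8, -0.3]
opening: 0.0428
gripper_force: 0.0
```

>>> send_rows(
  plan=[
    [0,0,0,0,0,0,-1],
    [0,0,0,0,0,0,-1],
    [0,0,0,0,0,0,-1],
    [0,0,0,0,0,0,-1],
    [0,0,0,0,0,0,-1],
    [0,0,0,0,0,0,-1],
    [0,0,0,0,0,0,-1],
    [0,0,0,0,0,0,-1],
  ],
  grip_force=90,
)

```text
clock: 3.58
ee_pos: [0.4483, -0.1745, 0.0587]
orientation: [0.0, -0.008, 1.0, 0.0]
wrist_force: [0.3, -0.3, 0.6]
opening: 0.0
gripper_force: 0.0
```

```bash
python3 - <<'E'
from h import *
st()
d=load('wrist'); P=cloud(d); z=P[...,2]
# tube rim
v,u=np.mgrid[:400,:640]
m=(u>505)&(z>.085)&(z<.13); q=P[m]; print('tube',len(q),q.min(0).round(3),q.max(0).round(3))
# box walls z in .05-.056 near front
m=(z>.05)&(z<.058)&(abs(P[...,0]-.407)<.012)&(abs(P[...,1]+.174)<.1); q=P[m];print('lip',q.min(0).round(4),q.max(0).round(4))
m=(z>.0615)&(z<.067)&(u>220)&(u<415)&(v>235)&(v<310); q=P[m];print('rails',cv2.minAreaRect(q[:,:2].astype(np.float32)),q.min(0).round(4),q.max(0).round(4))
E
```

```text
{'clock': 3.583, 'ee_pos': [0.448, -0.174, 0.059], 'orientation': [0.0, -0.008, 1.0, 0.0], 'wrist_force': [0.344, -0.338, 0.586], 'opening': 0.0, 'gripper_force': 0.0, 'joint_pos': [-0.346, 0.105, 0.699, 2.056, -0.08, 1.007, 1.979]}
tube 6175 [ 0.412 -0.008  0.085] [0.504 0.082 0.122]
lip [ 0.3992 -0.2587  0.0503] [ 0.419  -0.0948  0.0578]
rails ((0.5355975031852722, -0.1747020184993744), (0.06617781519889832, 0.16447259485721588), 0.897709846496582) [ 0.5014 -0.2572  0.0615] [ 0.5694 -0.0925  0.0662]
```

```bash
python3 - <<'E'
from h import *
d=grab('wrist','w2'); st()
E
```

```text
{'clock': 3.633, 'ee_pos': [0.448, -0.174, 0.059], 'orientation': [0.0, -0.008, 1.0, 0.0], 'wrist_force': [0.961, -0.909, 0.242], 'opening': -0.0, 'gripper_force': 0.0, 'joint_pos': [-0.346, 0.105, 0.699, 2.056, -0.08, 1.007, 1.979]}
```

View pics/w2.png

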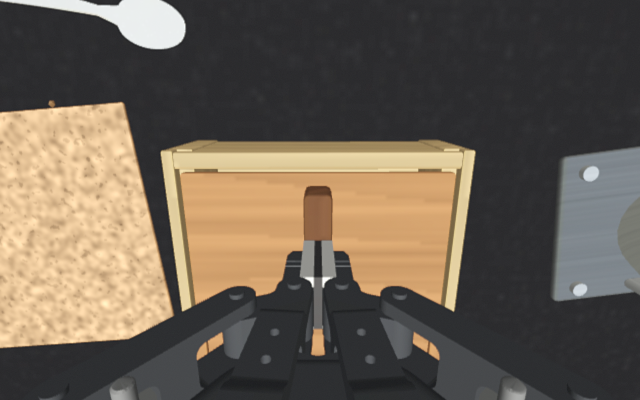

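The gripper has shut empty. The fingertips are at about (318,262), just behind the rear of the handle, which spans (318,187) to (318,238). I'll measure both in this view.

```bash
python3 - <<'E'
from h import *
d=load('wrist'); P=cloud(d); z=P[...,2]
for r in range(180,300,8): print(r, P[r,317].round(4), P[r,322].round(4), P[r,330].round(4))
print('lid edges', P[165:180,250].round(4)[::3])
E
```

```text
180 [ 0.416  -0.1769  0.0535] [ 0.4157 -0.1742  0.0546] [ 0.4156 -0.17    0.0549]
188 [ 0.4182 -0.1769  0.0624] [ 0.418  -0.1743  0.0631] [ 0.4201 -0.1699  0.0546]
196 [ 0.4189 -0.1768  0.0753] [ 0.4187 -0.1745  0.0757] [ 0.4191 -0.1706  0.0743]
204 [ 0.4224 -0.1768  0.0768] [ 0.4224 -0.1744  0.0768] [ 0.4225 -0.1706  0.0763]
212 [ 0.4262 -0.1767  0.0773] [ 0.4262 -0.1743  0.0773] [ 0.4267 -0.1705  0.0755]
220 [ 0.4306 -0.1767  0.0762] [ 0.4301 -0.1743  0.0777] [ 0.4304 -0.1704  0.0766]
228 [ 0.4341 -0.1766  0.0778] [ 0.4346 -0.1742  0.0766] [ 0.4344 -0.1703  0.077 ]
236 [ 0.439  -0.1765  0.076 ] [ 0.4387 -0.1741  0.0766] [ 0.4391 -0.1702  0.0756]
244 [ 0.437  -0.1765  0.0902] [ 0.4376 -0.1743  0.0887] [ 0.4373 -0.1707  0.0893]
252 [ 0.4375 -0.1765  0.0973] [ 0.4373 -0.1744  0.0977] [ 0.4374 -0.171   0.0973]
260 [ 0.4375 -0.1765  0.1047] [ 0.437  -0.1745  0.1057] [ 0.437  -0.1713  0.1056]
268 [ 0.4376 -0.1765  0.1112] [ 0.4373 -0.1746  0.1117] [ 0.4371 -0.1715  0.1121]
276 [ 0.4371 -0.1765  0.1183] [ 0.4369 -0.1747  0.1185] [ 0.4372 -0.1718  0.1179]
284 [ 0.4399 -0.1765  0.119 ] [ 0.4396 -0.1746  0.1195] [ 0.436  -0.1721  0.1255]
292 [ 0.4434 -0.1764  0.1187] [ 0.4412 -0.1747  0.1222] [ 0.4358 -0.1723  0.1307]
lid edges [[ 0.4083 -0.2124  0.0543]
 [ 0.4099 -0.2125  0.054 ]
 [ 0.4212 -0.2226  0.0058]
 [ 0.4134 -0.2128  0.0531]
 [ 0.4147 -0.2126  0.0543]]
```

```bash
python3 - <<'E'
from h import *
d=grab('side'); a=d['img'][140:240,270:400]; cv2.imwrite('pics/s2.png',cv2.resize(a,(780,600),interpolation=cv2.INTER_CUBIC))
print(proj(d,[.448,-.1745,.0587]),proj(d,[.448,-.1745,.08]))
E
```

```text
[311.10678657 192.52675846] [310.91059206 185.43022259]
```

View pics/s2.png

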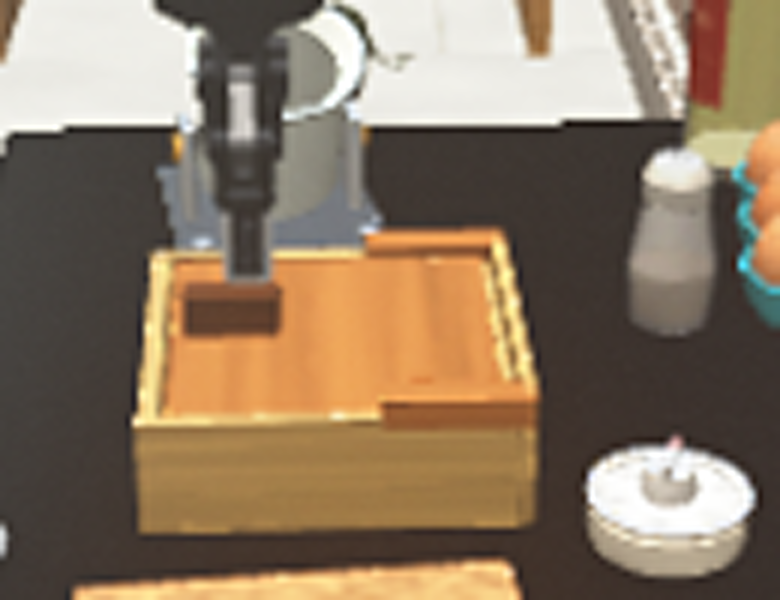

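The side crop shows the fingertips at about (247,283), resting on top of the handle rather than beside it. The real finger end is therefore about 18 mm above the reported TCP. I'll open, rise, and go down again guarded by the wrist force.

>>> send_rows(
  plan=[
    [0,0,2,0,0,0,-1],
    [0,0,3,0,0,0,-1],
    [0,-0.2,3,0,0,0,-0.2],
    [0,-0.2,3,0,0,0,-0.2],
    [0,-0.2,3,0,0,0,-0.2],
    [0,-0.2,3,0,0,0,-0.2],
    [0,-0.2,3,0,0,0,-0.2],
    [0,-0.2,3,0,0,0,-0.2],
  ],
)

```text
clock: 4.35
ee_pos: [0.4478, -0.1763, 0.088]
orientation: [-0.0, -0.008, 1.0, 0.0]
wrist_force: [-0.0, 0.1, -0.4]
opening: 0.0336
gripper_force: 0.0
```

```bash
python3 - <<'E'
from h import *
st(); d=grab('wrist'); c=-d['R'].T@d['t']; print(c.round(4), manip.observe()['ee_pos'])
P=cloud(d); 
m=(P[...,2]>.06)&(P[...,2]<.2)&(P[...,0]>.425)&(abs(P[...,1]+.1745)<.06)&(d['depth']>0)
q=P[m]; 
f=q[(abs(q[:,1]+.1765)>.012)&(q[:,2]>.07)]
print('fingers',len(f),f.min(0).round(4),f.max(0).round(4),np.percentile(f[:,2],[1,5,20]).round(4))
h=q[(abs(q[:,1]+.1765)<.012)&(q[:,2]<.085)&(q[:,2]>.07)];print('handle',h.min(0),h.max(0),h[:,2].mean())
cv2.imwrite('pics/w3.png',d['img'])
E
```

```text
{'clock': 4.35, 'ee_pos': [0.448, -0.176, 0.088], 'orientation': [-0.0, -0.008, 1.0, 0.0], 'wrist_force': [-0.018, 0.094, -0.388], 'opening': 0.034, 'gripper_force': 0.0, 'joint_pos': [-0.355, 0.059, 0.701, 2.026, -0.043, 1.071, 1.952]}
[ 0.3772 -0.1791  0.2536] [ 0.44786294 -0.17638527  0.08811668]
fingers 36793 [ 0.429  -0.2345  0.1103] [ 0.4616 -0.1146  0.2   ] [0.1206 0.1369 0.1648]
handle [ 0.42504023 -0.18321492  0.07281453] [ 0.46124075 -0.16917682  0.07881401] 0.07672108214484767
```

View pics/w3.png

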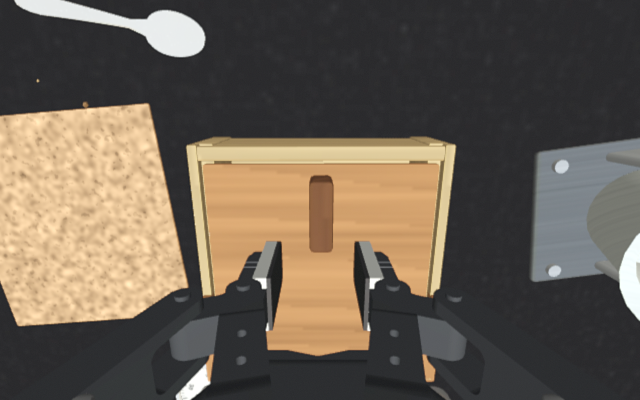

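The wrist view shows the pads at (268,270) and (370,270) straddling the handle at (320,215). Their ends measure z = 0.110 while ee_z is 0.088, so the tips sit about 19–22 mm behind the reported TCP. I'll lower by that much more.

>>> send_rows(
  plan=[
    [0,0,-1.5,0,0,0,-0.2],
    [0,0,-3,0,0,0,-0.2],
    [0,0,-4,0,0,0,-0.2],
    [0,0,-4.5,0,0,0,-0.2],
    [0,0,-5,0,0,0,-0.2],
    [0,0,-5,0,0,0,-0.2],
    [0,0,-5,0,0,0,-0.2],
    [0,0,-5,0,0,0,-0.2],
  ],
)

```text
clock: 5.07
ee_pos: [0.4487, -0.1766, 0.0391]
orientation: [0.0, -0.008, 1.0, -0.0]
wrist_force: [-0.4, 0.3, -0.2]
opening: 0.0342
gripper_force: 0.0
```

>>> send_rows(
  plan=[
    [0,0,0,0,0,0,-1],
    [0,0,0,0,0,0,-1],
    [0,0,0,0,0,0,-1],
    [0,0,0,0,0,0,-1],
    [0,0,0,0,0,0,-1],
    [0,0,0,0,0,0,-1],
    [0,0,0,0,0,0,-1],
    [0,0,0,0,0,0,-1],
  ],
  grip_force=100,
)

```text
clock: 5.73
ee_pos: [0.4487, -0.1763, 0.0395]
orientation: [0.001, -0.008, 1.0, 0.0]
wrist_force: [-1.3, 1.2, 5.7]
opening: 0.0114
gripper_force: 98.7
```

>>> send_rows(
  plan=[
    [0,0,0.2,0,0.02,0,-1],
    [0,0,0.45,0,0.04,0,-1],
    [0,0,0.65,0,0.06,0,-1],
    [-0.05,0,0.85,0,0.075,0,-1],
    [-0.05,0,0.85,0,0.075,0,-1],
    [-0.05,0,0.85,0,0.075,0,-1],
    [-0.05,0,0.85,0,0.075,0,-1],
    [-0.05,0,0.85,0,0.075,0,-1],
  ],
)

```text
clock: 6.4
ee_pos: [0.4481, -0.1765, 0.0471]
orientation: [-0.037, -0.008, 0.999, 0.0]
wrist_force: [2.2, 0.1, -0.1]
opening: 0.0118
gripper_force: 98.0
```

>>> send_rows(
  plan=[
    [-0.5,0,0,0,0,0,-1],
    [-1,0,0,0,0,0,-1],
    [-1.5,0,0.05,0,0.005,0,-1],
    [-2,0,0.1,0,0.01,0,-1],
    [-2.5,-0.05,0.2,0,0.02,0,-1],
    [-3,-0.05,0.2,0,0.02,0,-1],
    [-3,-0.05,0.2,0,0.02,0,-1],
    [-3,-0.05,0.2,0,0.02,0,-1],
  ],
)

```text
clock: 7.07
ee_pos: [0.4164, -0.177, 0.049]
orientation: [-0.048, -0.007, 0.999, 0.001]
wrist_force: [-2.2, -0.3, 2.1]
opening: 0.0113
gripper_force: 98.3
```

```bash
python3 - <<'E'
from h import *
st(); d=grab('wrist','w4'); P=cloud(d)
for y in (-.225,-.2,-.15,-.125):
  pass
v,u=np.mgrid[:400,:640]
m=(abs(P[...,1]+.1765)<.06)&(P[...,0]<.44)&(P[...,0]>.33)&(P[...,2]>.05)&(P[...,2]<.075)&(abs(P[...,1]+.1765)>.02); q=P[m]
print('lid/lip pts', q.min(0).round(3),q.max(0).round(3)); 
for x in np.arange(.35,.44,.01):
  k=q[abs(q[:,0]-x)<.004]; print(round(x,3), len(k), np.median(k[:,2]).round(4) if len(k) else '')
E
```

```text
{'clock': 7.067, 'ee_pos': [0.416, -0.177, 0.049], 'orientation': [-0.048, -0.007, 0.999, 0.001], 'wrist_force': [-2.178, -0.294, 2.126], 'opening': 0.011, 'gripper_force': 98.257, 'joint_pos': [-0.344, 0.141, 0.708, 2.052, -0.065, 1.074, 1.983]}
lid/lip pts [ 0.38  -0.236  0.06 ] [ 0.44  -0.117  0.069]
0.35 0 
0.36 0 
0.37 0 
0.38 1146 0.0662
0.39 2656 0.066
0.4 2513 0.0651
0.41 2390 0.0642
0.42 2193 0.0633
0.43 1904 0.0624
0.44 565 0.0616
```

>>> send_rows(
  plan=[
    [-0.5,0,0,0,0,0,-1],
    [-1,0,0,0,0,0,-1],
    [-1.5,0,0,0,0,0,-1],
    [-2,-0.05,0,0,0,0,-1],
    [-2.5,-0.05,0,0,0,0,-1],
    [-3,-0.05,0,0,0,0,-1],
    [-3.4,-0.05,0,0,0,0,-1],
    [-3.4,-0.05,0,0,0,0,-1],
  ],
)

```text
clock: 7.78
ee_pos: [0.3824, -0.1774, 0.049]
orientation: [-0.048, -0.007, 0.999, 0.001]
wrist_force: [-1.2, -0.3, 1.0]
opening: 0.011
gripper_force: 98.2
```

```bash
python3 - <<'E'
from h import *
st(); d=grab('top'); P=cloud(d)
m=(abs(P[...,1]+.175)<.09)&(P[...,0]<.6)&(P[...,0]>.3)&(P[...,2]<.12)
q=P[m]
for x in np.arange(.30,.6,.015):
  k=q[(abs(q[:,0]-x)<.004)&(abs(q[:,1]+.175)<.05)&(abs(q[:,1]+.175)>.02)]; print(round(x,3), len(k), np.median(k[:,2]).round(4) if len(k) else '')
E
```

```text
{'clock': 7.783, 'ee_pos': [0.382, -0.177, 0.049], 'orientation': [-0.048, -0.007, 0.999, 0.001], 'wrist_force': [-1.213, -0.283, 1.014], 'opening': 0.011, 'gripper_force': 98.174, 'joint_pos': [-0.351, 0.055, 0.717, 2.123, -0.003, 1.067, 1.954]}
0.3 14 -0.0012
0.315 33 -0.0016
0.33 33 -0.0007
0.345 21 -0.0009
0.36 28 0.0649
0.375 21 0.0637
0.39 0 
0.405 4 0.062
0.42 2 0.0604
0.435 0 
0.45 1 0.0575
0.465 48 0.0549
0.48 60 0.0537
0.495 63 0.0514
0.51 58 0.0279
0.525 73 0.0052
0.54 77 0.0054
0.555 120 0.0406
0.57 62 0.0625
0.585 73 -0.0013
```

>>> send_rows(
  plan=[
    [0,0,0.8,0,0,0,-1],
    [0,0,1.8,0,0,0,-1],
    [0,0,2.8,0,0,0,-1],
    [0,0,3.8,0,-0.02,0,-1],
    [0,0,4.8,0,-0.05,0,-1],
    [0,0,5.5,0,-0.08,0,-1],
    [0,-1,5.5,0,-0.095,0,-1],
    [1,-3,5.5,0,-0.095,0,-1],
  ],
)

```text
clock: 8.5
ee_pos: [0.3923, -0.206, 0.1045]
orientation: [0.001, -0.009, 1.0, 0.002]
wrist_force: [0.6, 0.4, -2.1]
opening: 0.0111
gripper_force: 98.2
```

>>> send_rows(
  plan=[
    [0.6,-2,0,0,0,0,-1],
    [1.2,-4.5,0,0,0,0,-1],
    [1.8,-7,0,0,0,0,-1],
    [2.4,-9.5,0,0,0,0,-1],
    [3.2,-12,0,0,0,0,-1],
    [4,-14.5,0,0,0,0,-1],
    [4.7,-16.6,0,0,0,0,-1],
    [4.7,-16.6,0,0,0,0,-1],
  ],
)

```text
clock: 9.17
ee_pos: [0.4405, -0.379, 0.1044]
orientation: [-0.001, -0.006, 1.0, -0.003]
wrist_force: [-0.7, -0.7, -1.5]
opening: 0.0114
gripper_force: 98.5
```

```bash
python3 - <<'E'
from h import *
st(); d=grab('top','t5'); P=cloud(d); 
for nm in ['top','wrist']:
    d=grab(nm); P=cloud(d)
    m=(P[...,2]>.08)&(P[...,2]<.115)&(P[...,0]<.54)&(P[...,0]>.34)&(P[...,1]<-.285)&(P[...,1]>-.47); q=P[m]
    print(nm,len(q),q.min(0).round(3),q.max(0).round(3)); print(cv2.minAreaRect(q[:,:2].astype(np.float32)))
    k=q[abs(q[:,1]+.37)>.025]; A=np.c_[k[:,:2]-[.47,-.3725],np.ones(len(k))]
    for _ in range(3):
        c=np.linalg.lstsq(A,k[:,2],rcond=None)[0]; r=abs(A@c-k[:,2])<.003; A,k=A[r],k[r]
    print('plane',c.round(4))
E
```

```text
{'clock': 9.167, 'ee_pos': [0.441, -0.379, 0.104], 'orientation': [-0.001, -0.006, 1.0, -0.003], 'wrist_force': [-0.739, -0.704, -1.459], 'opening': 0.011, 'gripper_force': 98.487, 'joint_pos': [-0.07, 0.331, 0.872, 1.784, -0.27, 1.151, 2.469]}
top 241 [ 0.415 -0.443  0.111] [ 0.54  -0.301  0.115]
((0.5083519220352173, -0.3428923487663269), (0.09606336057186127, 0.182412251830101), 41.90510177612305)
plane [ 0.0002 -0.0035  0.1142]
wrist 139 [ 0.402 -0.449  0.112] [ 0.405 -0.305  0.115]
((0.4034678637981415, -0.37714195251464844), (0.0005209629307501018, 0.14405567944049835), 1.011915922164917)
plane [-2.4388 -0.0457 -0.0483]
```

>>> send_rows(
  plan=[
    [0,0.1,-2,0,0,0,-1],
    [0,0.1,-4,0,0,0,-1],
    [0,0.1,-6,0,0,0,-1],
    [0,0.1,-8,0,0,0,-1],
    [0,0.1,-9.5,0,0,0,-1],
    [0,0.1,-10.3,0,0,0,-1],
    [0,0.1,-10.6,0,0,0,-1],
    [0,0.1,-10.6,0,0,0,-1],
  ],
)

```text
clock: 9.98
ee_pos: [0.4406, -0.3716, -0.0021]
orientation: [-0.0, -0.008, 1.0, 0.0]
wrist_force: [0.6, 0.0, -2.8]
opening: 0.0112
gripper_force: 98.5
```

```bash
python3 - <<'E'
from h import *
st(); d=grab('wrist'); P=cloud(d)
m=(P[...,2]>.006)&(P[...,2]<.03)&(P[...,0]<.43)&(P[...,0]>.34)&(P[...,1]<-.285)&(P[...,1]>-.47); q=P[m]
print(len(q),q.min(0).round(4),q.max(0).round(4),np.median(q[:,2]))
k=q[abs(q[:,1]+.375)>.02]; k=k[k[:,0]>.406]; A=np.c_[k[:,:2]-[.41,-.3725],np.ones(len(k))]; print(np.linalg.lstsq(A,k[:,2],rcond=None)[0].round(4))
E
```

```text
{'clock': 9.983, 'ee_pos': [0.441, -0.372, -0.002], 'orientation': [-0.0, -0.008, 1.0, 0.0], 'wrist_force': [0.591, 0.016, -2.78], 'opening': 0.011, 'gripper_force': 98.489, 'joint_pos': [-0.0, 0.463, 0.793, 1.875, -0.397, 0.969, 2.557]}
15239 [ 0.34   -0.4584  0.006 ] [ 0.43   -0.2852  0.03  ] 0.012541865387692117
[-0.0043 -0.0004  0.0126]
```

>>> send_rows(
  plan=[
    [0,0,-0.15,0,0,0,-1],
    [0,0,-0.25,0,0,0,-1],
    [0,0,-0.25,0,0,0,-1],
    [0,0,-0.2,0,0,0,-0.3],
    [0,0,-0.2,0,0,0,-0.3],
    [0,0,-0.2,0,0,0,-0.3],
    [0,0,-0.2,0,0,0,-0.3],
    [0,0,-0.2,0,0,0,-0.3],
  ],
)

```text
clock: 10.7
ee_pos: [0.4409, -0.3726, -0.0037]
orientation: [0.0, -0.008, 1.0, -0.0]
wrist_force: [0.4, -0.7, -0.8]
opening: 0.0296
gripper_force: 0.0
```

>>> send_rows(
  plan=[
    [0,0,1,0,0,0,-0.3],
    [0,0,3,0,0,0,-0.3],
    [0,0,6,0,0,0,-0.3],
    [0,0,10,0,0,0,-0.3],
    [0,0,14,0,0,0,0],
    [0,0,18,0,0,0,0],
    [0,1,21,0,0,0,0.5],
    [0,3,22,0,0,0,1],
  ],
)

```text
clock: 11.37
ee_pos: [0.4413, -0.3469, 0.2222]
orientation: [0.004, -0.005, 1.0, -0.003]
wrist_force: [0.4, -0.1, 0.5]
opening: 0.0655
gripper_force: 0.0
```

>>> send_rows(
  plan=[
    [0,4,0,0,0,0,1],
    [0,8,0,0,0,0,1],
    [0,12,0,0,0,0,1],
    [0,16,0,0,0,0,1],
    [0,19,0,0,0,0,1],
    [0,22,0,0,0,0,1],
    [0,24,0,0,0,0,1],
    [0,24,0,0,0,0,1],
  ],
)

```text
clock: 12.03
ee_pos: [0.4408, -0.0977, 0.2166]
orientation: [0.0, -0.011, 1.0, 0.001]
wrist_force: [0.1, -0.4, -0.5]
opening: 0.0855
gripper_force: 0.0
```

```bash
python3 - <<'E'
from h import *
st(); d=grab('wrist','w6')
E
```

```text
{'clock': 12.033, 'ee_pos': [0.441, -0.098, 0.217], 'orientation': [0.0, -0.011, 1.0, 0.001], 'wrist_force': [0.136, -0.363, -0.464], 'opening': 0.085, 'gripper_force': 0.0, 'joint_pos': [-0.511, -0.162, 0.612, 1.922, 0.093, 1.352, 1.668]}
```

View pics/w6.png

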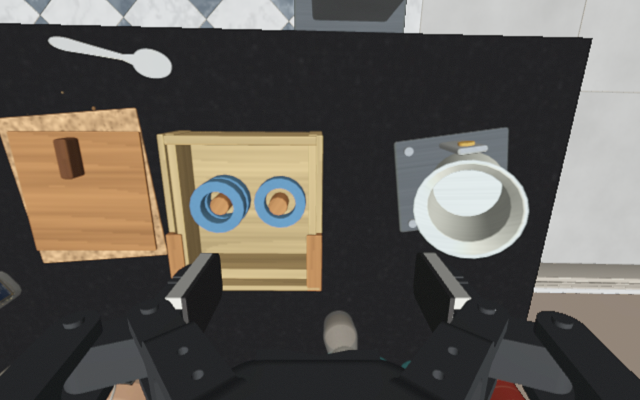

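The view shows the lid flat on the mat with its handle at (68,158). There are two rings on the left dowel at (220,203), one ring on the right dowel at (280,202), and the tube mouth at (470,208). I'll measure the rings, the tube and the stand.

```bash
cat >> h.py <<'E'
def bluering(d,P,y0,y1,zlo=.0,x0=.40,x1=.56,zhi=.2):
    hsv=cv2.cvtColor(d['img'],cv2.COLOR_BGR2HSV)
    m=(hsv[...,0]>95)&(hsv[...,0]<125)&(hsv[...,1]>90)&(d['depth']>0)
    m&=(P[...,1]>y0)&(P[...,1]<y1)&(P[...,0]>x0)&(P[...,0]<x1)&(P[...,2]>zlo)&(P[...,2]<zhi)
    q=P[m]
    if len(q)<30: return print('none',len(q))
    zt=np.percentile(q[:,2],90); k=q[abs(q[:,2]-zt)<.003]
    h=cv2.convexHull(k[:,:2].astype(np.float32))[:,0]
    (cx,cy),r=cv2.minEnclosingCircle(h)
    A=np.c_[2*h,np.ones(len(h))]; s=np.linalg.lstsq(A,(h**2).sum(1),rcond=None)[0]
    B=np.c_[k[:,:2]-[cx,cy],np.ones(len(k))]; pl=np.linalg.lstsq(B,k[:,2],rcond=None)[0]
    print('ring n',len(k),'z',zt.round(4),'enc',round(cx,4),round(cy,4),'r',round(r,4),'fit',s[:2].round(4),'r',np.sqrt(s[2]+s[0]**2+s[1]**2).round(4),'slope',pl[:2].round(3))
def tube(d,P):
    m=(P[...,2]>.085)&(P[...,2]<.135)&(P[...,1]>-.05)&(P[...,1]<.14)&(P[...,0]>.38)&(P[...,0]<.55)&(d['depth']>0)
    m=m.astype(np.uint8); n,l,s,_=cv2.connectedComponentsWithStats(m); i=1+np.argmax(s[1:,4])
    q=P[l==i]; q=q[q[:,2]>.09]
    # outer hull = rim outer edge
    h=cv2.convexHull(q[:,:2].astype(np.float32),returnPoints=False)[:,0]; H=q[h]
    A=np.c_[H[:,:2]-H[:,:2].mean(0),np.ones(len(H))]; c=np.linalg.lstsq(A,H[:,2],rcond=None)[0]
    e=cv2.fitEllipse(H[:,:2].astype(np.float32))
    print('rim',len(q),'ell',np.round(e[0],4),np.round(e[1],4),round(e[2],1),'meanz',H[:,2].mean().round(4),'slope',c[:2].round(3),'min',q.min(0).round(4),'max',q.max(0).round(4))
E
python3 - <<'E'
from h import *
d=load('wrist'); P=cloud(d)
bluering(d,P,-.26,-.175); bluering(d,P,-.172,-.10); tube(d,P)
# base plate
v,u=np.mgrid[:400,:640]
m=(u>385)&(u<520)&(v>115)&(v<240)&(P[...,2]>.004)&(P[...,2]<.012); q=P[m]; print('base',cv2.minAreaRect(q[:,:2].astype(np.float32)),q.min(0),q.max(0))
# lid
m=(u<175)&(P[...,2]>.0072)&(P[...,2]<.013); q=P[m]; print('lid',len(q),q.min(0).round(3),q.max(0).round(3),np.median(q[:,2]),cv2.minAreaRect(q[:,:2].astype(np.float32)))
# box inner
m=(u>150)&(u<330)&(P[...,2]>.05)&(P[...,2]<.07)&(P[...,1]<-.06); q=P[m]; print('box',cv2.minAreaRect(q[:,:2].astype(np.float32)))
# dowels
hsv=cv2.cvtColor(d['img'],cv2.COLOR_BGR2HSV)
for c in ((220,205),(280,203)):
    p=P[c[1]-3:c[1]+4,c[0]-3:c[0]+4].reshape(-1,3); print('dowel',np.median(p,0).round(4))
E
```

```text
ring n 1332 z 0.0428 enc 0.4794 -0.2085 r 0.03 fit [ 0.4797 -0.2084] r 0.0291 slope [-0.001 -0.   ]
ring n 1136 z 0.0249 enc 0.479 -0.1414 r 0.0292 fit [ 0.4787 -0.1417] r 0.0287 slope [-0.002  0.   ]
rim 3662 ell [0.458  0.0359] [0.0857 0.0926] 101.7 meanz 0.1026 slope [-0.049  0.239] min [ 0.4117 -0.0065  0.09  ] max [0.5041 0.0793 0.1246]
base ((0.45390060544013977, 0.06008412688970566), (0.11190269887447357, 0.12985588610172272), 8.97492790222168) [ 0.39004666 -0.01177643  0.00403356] [0.51746968 0.12271199 0.0119847 ]
lid 14690 [ 0.311 -0.503  0.007] [ 0.629 -0.257  0.013] 0.010093895536858407 ((0.4781535267829895, -0.37373918294906616), (0.18471543490886688, 0.36167746782302856), 73.50948333740234)
box ((0.5293561220169067, -0.1725277304649353), (0.2658195197582245, 0.16946882009506226), 3.4751639366149902)
dowel [ 0.4801 -0.2076  0.0331]
dowel [ 0.4763 -0.1403  0.0329]
```

The rings' positions and heights fit the given sizes: (0.479,-0.2085) with top at 0.043, and (0.479,-0.1415) with top at 0.025. The hinge is at about (0.454,0.060) and the lean is about 0.38 toward -y. I'll turn the tool by 90°, shut it, and push the tube upright from the -y side.

>>> send_rows(
  plan=[
    [0.4,1,0,0,0,-0.12,-1],
    [0.8,2,0,0,0,-0.24,-1],
    [1.2,3,-1,0,0,-0.36,-1],
    [1.6,4,-2,0,0,-0.48,-1],
    [2,5,-3,0,0,-0.6,-1],
    [2.4,5.3,-4,0,0,-0.72,-1],
    [2.9,5.3,-4,0,0,-0.84,-1],
    [2.9,5.3,-4,0,0,-0.96,-1],
  ],
)

```text
clock: 12.75
ee_pos: [0.47, -0.0511, 0.1758]
orientation: [0.0, 0.459, 0.889, -0.001]
wrist_force: [0.9, -0.5, 0.7]
opening: -0.0001
gripper_force: 0.0
```

>>> send_rows(
  plan=[
    [0,0,-2,0,0,-0.12,-1],
    [0,0,-4,0,0,-0.24,-1],
    [0,0,-6,0,0,-0.36,-1],
    [0,0,-8,0,0,-0.48,-1],
    [0,0,-9.5,0,0,-0.6,-1],
    [0,0,-11,0,0,-0.61,-1],
    [0,0,-11.3,0,0,-0.61,-1],
    [0,0,-11.3,0,0,-0.61,-1],
  ],
)

```text
clock: 13.42
ee_pos: [0.469, -0.0509, 0.0626]
orientation: [-0.0, 0.702, 0.712, -0.001]
wrist_force: [-0.6, 0.5, 0.2]
opening: -0.0001
gripper_force: 0.0
```

```bash
python3 - <<'E'
from h import *
st(); d=grab('wrist','w7'); P=cloud(d)
m=(P[...,2]>.06)&(P[...,2]<.12)&(abs(P[...,1]+.045)<.02)&(abs(P[...,0]-.47)<.03); q=P[m]; print(len(q), q.min(0).round(3) if len(q) else '',q.max(0).round(3) if len(q) else '')
E
```

```text
{'clock': 13.417, 'ee_pos': [0.469, -0.051, 0.063], 'orientation': [-0.0, 0.702, 0.712, -0.001], 'wrist_force': [-0.6, 0.544, 0.161], 'opening': -0.0, 'gripper_force': 0.0, 'joint_pos': [-0.46, 0.071, 0.532, 2.067, -0.041, 1.016, 0.107]}
1857 [ 0.455 -0.047  0.089] [ 0.482 -0.041  0.12 ]
```

>>> send_rows(
  plan=[
    [-0.1,1,-0.6,0,0,0,-1],
    [-0.2,2,-0.6,0,0,0,-1],
    [-0.3,2.8,-0.6,0,0,0,-1],
    [-0.4,3.4,-0.6,0,0,0,-1],
    [-0.5,4,-0.6,0,0,0,-1],
    [-0.6,4.5,-0.6,0,0,0,-1],
    [-0.7,5,-0.6,0,0,0,-1],
    [-0.7,5,-0.6,0,0,0,-1],
  ],
)

```text
clock: 14.13
ee_pos: [0.4661, -0.0118, 0.0607]
orientation: [0.008, 0.703, 0.711, -0.003]
wrist_force: [-1.3, -30.7, 19.5]
opening: 0.0001
gripper_force: 15.0
```

>>> send_rows(
  plan=[
    [0,0.2,0,0,0,0,-1],
    [0,0.4,0,0,0,0,-1],
    [0,0.5,0,0,0,0,-1],
    [0,0.6,0,0,0,0,-1],
    [0,0.6,0,0,0,0,-1],
    [0,0.6,0,0,0,0,-1],
    [0,0.6,0,0,0,0,-1],
    [0,0.6,0,0,0,0,-1],
  ],
)

```text
clock: 14.8
ee_pos: [0.466, -0.0109, 0.0615]
orientation: [0.009, 0.704, 0.71, -0.005]
wrist_force: [-4.8, -41.3, 26.6]
opening: 0.0003
gripper_force: 20.0
```

```bash
python3 - <<'E'
from h import *
st(); 
for n in ('top','wrist'): d=grab(n); tube(d,cloud(d))
E
```

```text
{'clock': 14.8, 'ee_pos': [0.466, -0.011, 0.061], 'orientation': [0.009, 0.704, 0.71, -0.005], 'wrist_force': [-4.76, -41.282, 26.573], 'opening': 0.0, 'gripper_force': 20.034, 'joint_pos': [-0.524, 0.052, 0.489, 2.085, -0.005, 1.005, -0.025]}
rim 21 ell [0.4214 0.0287] [0.0094 0.019 ] 5.2 meanz 0.0995 slope [-0.797 -0.081] min [0.4166 0.0191 0.0939] max [0.4259 0.0304 0.1074]
rim 28833 ell [0.4598 0.0328] [0.0928 0.1067] 19.3 meanz 0.1172 slope [ 0.04  -0.075] min [ 0.4107 -0.0234  0.09  ] max [0.5039 0.0839 0.135 ]
```

>>> send_rows(
  plan=[
    [0,-0.5,0,0,0,0,-1],
    [0,-1,0,0,0,0,-1],
    [0,-1.5,0,0,0,0,-1],
    [0,-1.5,0,0,0,0,-1],
    [0,-1.5,0,0,0,0,-1],
    [0,-1.5,0,0,0,0,-1],
    [0,-1.5,0,0,0,0,-1],
    [0,-1.5,0,0,0,0,-1],
  ],
)

```text
clock: 15.57
ee_pos: [0.4653, -0.0119, 0.0589]
orientation: [0.004, 0.702, 0.712, 0.0]
wrist_force: [0.9, -9.3, 4.8]
opening: -0.0
gripper_force: 5.0
```

```bash
python3 - <<'E'
from h import *
st(); a=grab('wrist')['img']; s=grab('side')['img'][110:210,280:380]
a=cv2.resize(a,(480,300)); s=cv2.resize(s,(300,300),interpolation=cv2.INTER_CUBIC)
cv2.imwrite('pics/m8.png',np.hstack([a,s]))
d=load('wrist'); tube(d,cloud(d))
E
```

```text
{'clock': 15.567, 'ee_pos': [0.465, -0.012, 0.059], 'orientation': [0.004, 0.702, 0.712, 0.0], 'wrist_force': [0.869, -9.279, 4.772], 'opening': -0.0, 'gripper_force': 5.045, 'joint_pos': [-0.512, 0.055, 0.492, 2.089, -0.025, 0.999, 0.008]}
rim 31305 ell [0.4594 0.0308] [0.0955 0.1097] 14.2 meanz 0.1158 slope [-0.01  -0.014] min [ 0.4106 -0.0259  0.09  ] max [0.5037 0.0841 0.135 ]
```

View pics/m8.png

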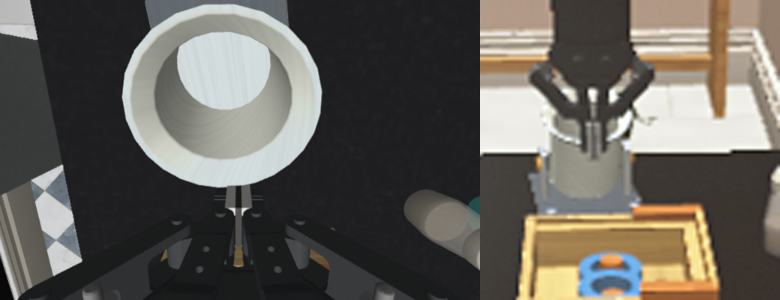

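The wrist part of the picture shows the mouth with the finger on its rim at about (238,190). The side part shows the gripper beside the tube. The horizontal push jammed on friction, because the rim edge must rise about 19 mm as it comes in by 19 mm. I'll push along that arc, in and up together.

>>> send_rows(
  plan=[
    [0,0.2,0.3,0,0,0,-1],
    [0,0.5,0.6,0,0,0,-1],
    [-0.1,0.8,0.9,0,0,0,-1],
    [-0.1,1.1,1.2,0,0,0,-1],
    [-0.2,1.4,1.5,0,0,0,-1],
    [-0.3,1.7,1.8,0,0,0,-1],
    [-0.3,1.9,2,0,0,0,-1],
    [-0.3,1.9,2,0,0,0,-1],
  ],
)

```text
clock: 16.33
ee_pos: [0.4621, 0.0065, 0.0779]
orientation: [0.004, 0.702, 0.712, -0.0]
wrist_force: [6.3, -11.6, -3.5]
opening: -0.0003
gripper_force: 5.8
```

```bash
cat >> h.py <<'E'
def farrim(d):
    P=cloud(d); m=(P[...,2]>.088)&(P[...,2]<.14)&(P[...,1]>.03)&(P[...,1]<.14)&(P[...,0]>.38)&(P[...,0]<.53)&(d['depth']>0)
    q=P[m]; i=q[:,1]>np.percentile(q[:,1],99); print('far rim y',np.percentile(q[:,1],99.8).round(4),'z there',np.median(q[i,2]).round(4),'zmax',np.percentile(q[:,2],99.5).round(4),'x',q[:,0].min().round(4),q[:,0].max().round(4))
E
python3 - <<'E'
from h import *
st(); farrim(grab('wrist'))
E
```

```text
{'clock': 16.333, 'ee_pos': [0.462, 0.007, 0.078], 'orientation': [0.004, 0.702, 0.712, -0.0], 'wrist_force': [6.305, -11.577, -3.515], 'opening': -0.0, 'gripper_force': 5.793, 'joint_pos': [-0.539, 0.019, 0.47, 2.078, -0.003, 1.041, -0.053]}
far rim y 0.1064 z there 0.1109 zmax 0.1123 x 0.4076 0.5003
```

The tube is upright: the rim is level at 0.111 and the mouth centre is (0.454,0.060). Next I'll back off and go over the two-ring stack.

>>> send_rows(
  plan=[
    [0,-1,0,0,0,0,-1],
    [0,-2.5,0,0,0,0,-1],
    [0.2,-4.5,2,0,0,0,-1],
    [0.6,-8,5,0,0,0,0],
    [1,-12,7,0,0,0,1],
    [1.4,-16,7,0,0,0,1],
    [1.8,-20,7,0,0,0,1],
    [1.8,-21.5,7,0,0,0,1],
  ],
)

```text
clock: 17.05
ee_pos: [0.4779, -0.2098, 0.1487]
orientation: [0.002, 0.703, 0.711, 0.0]
wrist_force: [-0.5, -0.1, 0.3]
opening: 0.0603
gripper_force: 0.0
```

>>> send_rows(
  plan=[
    [0,0,0,0,0,0,1],
    [0,0,-1,0,0,0,1],
    [0,0,-3,0,0,0,1],
    [0,0,-5,0,0,0,1],
    [0,0,-5,0,0,0,1],
    [0,0,-5,0,0,0,1],
    [0,0,-5,0,0,0,1],
    [0,0,-5,0,0,0,1],
  ],
)

```text
clock: 17.72
ee_pos: [0.4787, -0.2039, 0.0981]
orientation: [0.001, 0.701, 0.713, 0.001]
wrist_force: [0.0, -0.4, 0.6]
opening: 0.0853
gripper_force: 0.0
```

```bash
python3 - <<'E'
from h import *
st(); d=grab('wrist'); P=cloud(d); bluering(d,P,-.27,-.172); bluering(d,P,-.172,-.10)
c=-d['R'].T@d['t']; print(c)
m=(P[...,2]>.06)&(P[...,2]<.2)&(abs(P[...,1]+.2085)<.016)&(d['depth']>0)
q=P[m]; 
if len(q): print('fingers z min by side', [ (q[s][:,2].min().round(4), q[s][:,0].min().round(4),q[s][:,0].max().round(4)) for s in (q[:,0]<.47,q[:,0]>.49) if s.any()])
d=grab('top'); farrim(d)
E
```

```text
{'clock': 17.717, 'ee_pos': [0.479, -0.204, 0.098], 'orientation': [0.001, 0.701, 0.713, 0.001], 'wrist_force': [0.0, -0.358, 0.635], 'opening': 0.085, 'gripper_force': 0.0, 'joint_pos': [-0.29, 0.147, 0.696, 1.93, -0.106, 1.099, 0.467]}
ring n 3103 z 0.0428 enc 0.4805 -0.2082 r 0.0298 fit [ 0.4805 -0.2082] r 0.0292 slope [-0.001 -0.001]
ring n 3329 z 0.025 enc 0.4797 -0.1414 r 0.0293 fit [ 0.4797 -0.1414] r 0.029 slope [-0.  0.]
[ 0.47707373 -0.13492786  0.26365011]
fingers z min by side [(np.float64(0.1339), np.float64(0.4037), np.float64(0.47)), (np.float64(0.0601), np.float64(0.49), np.float64(0.5694))]
far rim y 0.1071 z there 0.1096 zmax 0.1141 x 0.4102 0.5017
```

>>> send_rows(
  plan=[
    [0.1,-0.4,-2,0,0,0,1],
    [0.1,-0.4,-4,0,0,0,1],
    [0.1,-0.4,-6,0,0,0,1],
    [0.1,-0.4,-8,0,0,0,1],
    [0.1,-0.4,-9.3,0,0,0,1],
    [0.1,-0.4,-9.3,0,0,0,1],
    [0.1,-0.4,-9.3,0,0,0,0.8],
    [0.1,-0.4,-9.3,0,0,0,0.6],
  ],
)

```text
clock: 18.48
ee_pos: [0.4797, -0.2088, 0.0052]
orientation: [0.001, 0.701, 0.713, 0.0]
wrist_force: [0.1, -1.3, 0.6]
opening: 0.0687
gripper_force: 0.0
```

>>> send_rows(
  plan=[
    [0,0,0,0,0,0,0.2],
    [0,0,0,0,0,0,-1],
    [0,0,0,0,0,0,-1],
    [0,0,0,0,0,0,-1],
    [0,0,0,0,0,0,-1],
    [0,0,0,0,0,0,-1],
    [0,0,1,0,0,0,-1],
    [0,0,2,0,0,0,-1],
  ],
  grip_force=70,
)

```text
clock: 19.15
ee_pos: [0.4789, -0.2086, 0.0253]
orientation: [0.0, 0.702, 0.713, 0.0]
wrist_force: [-0.3, 0.3, -0.7]
opening: 0.0566
gripper_force: 74.3
```

```bash
python3 - <<'E'
from h import *
st(); d=grab('wrist','w9'); P=cloud(d); bluering(d,P,-.27,-.172,.03); bluering(d,P,-.172,-.10)
E
```

```text
{'clock': 19.15, 'ee_pos': [0.479, -0.209, 0.025], 'orientation': [0.0, 0.702, 0.713, 0.0], 'wrist_force': [-0.295, 0.272, -0.695], 'opening': 0.057, 'gripper_force': 74.27, 'joint_pos': [-0.247, 0.262, 0.68, 1.987, -0.201, 0.958, 0.549]}
ring n 8005 z 0.0613 enc 0.4785 -0.2082 r 0.0301 fit [ 0.4785 -0.2079] r 0.0295 slope [-0.004 -0.   ]
ring n 7212 z 0.0249 enc 0.4798 -0.1414 r 0.0297 fit [ 0.4798 -0.1414] r 0.0294 slope [-0.002  0.   ]
```

View pics/w9.png

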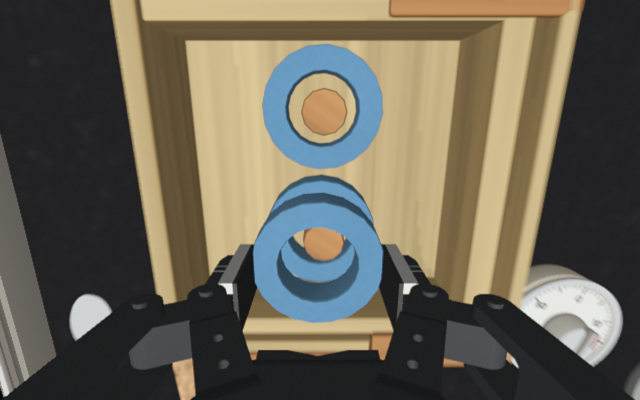

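The view shows the upper ring held flat and level at (318,258), the lower ring behind it on the dowel, and the third ring at (322,107). The held ring's top is at ee+36 mm. I'll carry it over the tube.

>>> send_rows(
  plan=[
    [0,0,3,0,0,0,-1],
    [0,0,6,0,0,0,-1],
    [0,2,9,0,0,0,-1],
    [0,5,10,0,0,0,-1],
    [-0.5,8.5,10,0,0,0,-1],
    [-1,12,10,0,0,0,-1],
    [-1.5,15.5,10,0,0,0,-1],
    [-2,19,10,0,0,0,-1],
  ],
)

```text
clock: 19.87
ee_pos: [0.4587, -0.0169, 0.1251]
orientation: [0.001, 0.702, 0.713, 0.001]
wrist_force: [0.8, 1.4, -1.2]
opening: 0.0572
gripper_force: 74.9
```

>>> send_rows(
  plan=[
    [-0.2,3,0,0,0,0,-1],
    [-0.4,5.5,0,0,0,0,-1],
    [-0.4,7,0,0,0,0,-1],
    [-0.4,7.8,0,0,0,0,-1],
    [-0.4,7.8,0,0,0,0,-1],
    [-0.4,7.8,0,0,0,0,-1],
    [-0.4,7.8,0,0,0,0,-1],
    [-0.4,7.8,0,0,0,0,-1],
  ],
)

```text
clock: 20.53
ee_pos: [0.4549, 0.0581, 0.1241]
orientation: [0.0, 0.702, 0.712, -0.0]
wrist_force: [1.0, -0.2, -0.9]
opening: 0.0565
gripper_force: 74.9
```

```bash
python3 - <<'E'
from h import *
st(); d=grab('wrist'); P=cloud(d); bluering(d,P,-.02,.13,.1,.38,.53); farrim(d)
E
```

```text
{'clock': 20.533, 'ee_pos': [0.455, 0.058, 0.124], 'orientation': [0.0, 0.702, 0.712, -0.0], 'wrist_force': [1.04, -0.188, -0.874], 'opening': 0.056, 'gripper_force': 74.858, 'joint_pos': [-0.621, -0.04, 0.43, 2.029, 0.019, 1.149, -0.186]}
ring n 8103 z 0.1602 enc 0.4547 0.0582 r 0.0302 fit [0.4545 0.0584] r 0.0296 slope [-0.004 -0.001]
far rim y 0.1065 z there 0.1111 zmax 0.1124 x 0.4078 0.5005
```

>>> send_rows(
  plan=[
    [0,0.15,-1,0,0,0,-1],
    [0,0.15,-2,0,0,0,-1],
    [0,0.15,-3,0,0,0,-1],
    [0,0.15,-3.7,0,0,0,-1],
    [0,0.15,-3.9,0,0,0,-1],
    [0,0.15,-3.9,0,0,0,-1],
    [0,0.15,-3.9,0,0,0,-1],
    [0,0.15,-3.9,0,0,0,-1],
  ],
)

```text
clock: 21.25
ee_pos: [0.4551, 0.0611, 0.0854]
orientation: [0.0, 0.701, 0.713, 0.0]
wrist_force: [1.3, 0.7, -0.1]
opening: 0.0569
gripper_force: 74.9
```

>>> send_rows(
  plan=[
    [0,0,0,0,0,0,0.7],
    [0,0,0,0,0,0,0.7],
    [0,0,0,0,0,0,0.7],
    [0,0,0.5,0,0,0,0.7],
    [0,0,2,0,0,0,0.7],
    [0,0,4,0,0,0,0.7],
    [0,-2,5,0,0,0,1],
    [0,-4.5,5,0,0,0,1],
  ],
)

```text
clock: 21.92
ee_pos: [0.4568, 0.0177, 0.1381]
orientation: [0.001, 0.7, 0.714, 0.002]
wrist_force: [0.5, -0.8, 0.2]
opening: 0.0853
gripper_force: 0.0
```

```bash
python3 - <<'E'
from h import *
st(); d=grab('wrist','w10'); P=cloud(d); bluering(d,P,.0,.13,.01,.38,.53,.12); farrim(d)
E
```

```text
{'clock': 21.917, 'ee_pos': [0.457, 0.018, 0.138], 'orientation': [0.001, 0.7, 0.714, 0.002], 'wrist_force': [0.469, -0.806, 0.158], 'opening': 0.085, 'gripper_force': 0.0, 'joint_pos': [-0.582, -0.066, 0.472, 2.02, 0.032, 1.175, -0.102]}
ring n 2042 z 0.049 enc 0.4546 0.0574 r 0.0289 fit [0.4545 0.0585] r 0.0272 slope [-0.    -0.001]
far rim y 0.1062 z there 0.111 zmax 0.1123 x 0.4074 0.5002
```

View pics/w10.png

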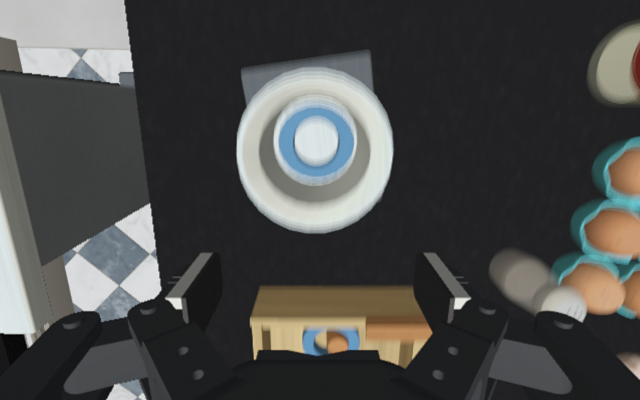

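The view shows the first ring flat inside the tube at (316,140), with its top at 0.049 as expected. Next is the ring on the +y dowel.

>>> send_rows(
  plan=[
    [0.5,-3,0,0,0,0,1],
    [1,-6,0,0,0,0,1],
    [1.5,-9,0,0,0,0,1],
    [2,-12,0,0,0,0,1],
    [2.5,-14.5,0,0,0,0,1],
    [2.5,-15.6,-1,0,0,0,1],
    [2.5,-15.6,-3,0,0,0,1],
    [2.5,-15.6,-4,0,0,0,1],
  ],
)

```text
clock: 22.63
ee_pos: [0.4789, -0.1408, 0.0939]
orientation: [-0.0, 0.702, 0.712, -0.0]
wrist_force: [-0.2, 0.8, -0.5]
opening: 0.0853
gripper_force: 0.0
```

>>> send_rows(
  plan=[
    [0,0,0,0,0,0,1],
    [0,0,0,0,0,0,1],
    [0,0,0,0,0,0,1],
    [0,0,0,0,0,0,1],
    [0,0,0,0,0,0,1],
    [0,0,0,0,0,0,1],
    [0,0,0,0,0,0,1],
    [0,0,0,0,0,0,1],
  ],
)

```text
clock: 23.3
ee_pos: [0.4799, -0.1398, 0.0953]
orientation: [0.0, 0.701, 0.713, 0.0]
wrist_force: [-0.1, 0.9, 0.0]
opening: 0.0856
gripper_force: 0.0
```

```bash
python3 - <<'E'
from h import *
st(); d=grab('wrist'); P=cloud(d); bluering(d,P,-.172,-.10); bluering(d,P,-.27,-.172)
d=grab('side'); P=cloud(d); m=(P[...,2]>.008)&(P[...,2]<.014)&(P[...,1]<-.29)&(P[...,1]>-.46)&(P[...,0]>.38)&(P[...,0]<.57);q=P[m]; r=cv2.minAreaRect(q[:,:2].astype(np.float32)); print('lid',r)
d=grab('top');farrim(d)
E
```

```text
{'clock': 23.3, 'ee_pos': [0.48, -0.14, 0.095], 'orientation': [0.0, 0.701, 0.713, 0.0], 'wrist_force': [-0.132, 0.88, 0.026], 'opening': 0.086, 'gripper_force': 0.0, 'joint_pos': [-0.402, 0.097, 0.669, 1.978, -0.068, 1.089, 0.312]}
ring n 2630 z 0.0249 enc 0.4741 -0.1453 r 0.0294 fit [ 0.4742 -0.145 ] r 0.0289 slope [-0.    -0.001]
ring n 2289 z 0.0249 enc 0.4773 -0.2034 r 0.0339 fit [ 0.4789 -0.204 ] r 0.0304 slope [-0.001 -0.002]
lid ((0.47618818283081055, -0.3749479651451111), (0.1449822336435318, 0.14882692694664001), 0.997198760509491)
far rim y 0.1077 z there 0.1065 zmax 0.1148 x 0.4102 0.5016
```

The ring has shifted a few mm, to (0.474,-0.145), so I'll correct for that. The lid and the tube are fine.

>>> send_rows(
  plan=[
    [-0.5,-0.45,-2,0,0,0,1],
    [-0.5,-0.45,-4,0,0,0,1],
    [-0.5,-0.45,-6,0,0,0,1],
    [-0.5,-0.45,-8,0,0,0,1],
    [-0.5,-0.45,-10,0,0,0,1],
    [-0.5,-0.45,-10.8,0,0,0,1],
    [-0.5,-0.45,-10.8,0,0,0,1],
    [-0.5,-0.45,-10.8,0,0,0,0.6],
  ],
)

```text
clock: 24.12
ee_pos: [0.4747, -0.1447, -0.0127]
orientation: [0.0, 0.701, 0.713, -0.0]
wrist_force: [0.2, 0.1, 0.2]
opening: 0.0754
gripper_force: 0.0
```

>>> send_rows(
  plan=[
    [0,0,0,0,0,0,0.4],
    [0,0,0,0,0,0,-1],
    [0,0,0,0,0,0,-1],
    [0,0,0,0,0,0,-1],
    [0,0,0,0,0,0,-1],
    [0,0,0,0,0,0,-1],
    [0,0,0.5,0,0,0,-1],
    [0,0,1.5,0,0,0,-1],
  ],
)

```text
clock: 24.78
ee_pos: [0.4744, -0.1443, 0.0025]
orientation: [-0.0, 0.701, 0.713, -0.0]
wrist_force: [-0.8, 0.1, -0.2]
opening: 0.0559
gripper_force: 74.6
```

```bash
python3 - <<'E'
from h import *
st(); d=grab('wrist'); P=cloud(d); bluering(d,P,-.19,-.10,.03); bluering(d,P,-.27,-.172,0,.4,.56,.028)
E
```

```text
{'clock': 24.783, 'ee_pos': [0.474, -0.144, 0.003], 'orientation': [-0.0, 0.701, 0.713, -0.0], 'wrist_force': [-0.788, 0.093, -0.189], 'opening': 0.056, 'gripper_force': 74.591, 'joint_pos': [-0.354, 0.239, 0.656, 2.063, -0.186, 0.897, 0.42]}
ring n 7860 z 0.0381 enc 0.4741 -0.1453 r 0.0302 fit [ 0.4742 -0.145 ] r 0.0296 slope [-0.004 -0.001]
ring n 1812 z 0.0248 enc 0.4804 -0.2023 r 0.0289 fit [ 0.4803 -0.2038] r 0.0275 slope [-0.002  0.004]
```

>>> send_rows(
  plan=[
    [0,0,3,0,0,0,-1],
    [0,0,6,0,0,0,-1],
    [0,0,9,0,0,0,-1],
    [0,1.5,12,0,0,0,-1],
    [-0.5,4.5,12.2,0,0,0,-1],
    [-1,8,12.2,0,0,0,-1],
    [-1.5,11.5,12.2,0,0,0,-1],
    [-2,15,12.2,0,0,0,-1],
  ],
)

```text
clock: 25.5
ee_pos: [0.4548, 0.0069, 0.1253]
orientation: [0.001, 0.702, 0.712, 0.001]
wrist_force: [0.5, 0.7, -1.2]
opening: 0.056
gripper_force: 76.9
```

>>> send_rows(
  plan=[
    [0,2.5,0,0,0,0,-1],
    [0,4.5,0,0,0,0,-1],
    [0,5.5,0,0,0,0,-1],
    [0,5.5,0,0,0,0,-1],
    [0,5.5,0,0,0,0,-1],
    [0,5.5,0,0,0,0,-1],
    [0,5.5,0,0,0,0,-1],
    [0,5.5,0,0,0,0,-1],
  ],
)

```text
clock: 26.17
ee_pos: [0.4548, 0.0592, 0.1241]
orientation: [0.0, 0.702, 0.712, -0.0]
wrist_force: [0.3, -0.3, -1.5]
opening: 0.056
gripper_force: 76.9
```

```bash
python3 - <<'E'
from h import *
st(); d=grab('wrist'); P=cloud(d); bluering(d,P,-.02,.13,.1,.38,.53); farrim(d)
E
```

```text
{'clock': 26.167, 'ee_pos': [0.455, 0.059, 0.124], 'orientation': [0.0, 0.702, 0.712, -0.0], 'wrist_force': [0.297, -0.276, -1.519], 'opening': 0.056, 'gripper_force': 76.874, 'joint_pos': [-0.645, -0.041, 0.451, 2.029, 0.02, 1.149, -0.189]}
ring n 7989 z 0.1596 enc 0.4543 0.0582 r 0.0303 fit [0.4545 0.0583] r 0.0297 slope [-0.003 -0.   ]
far rim y 0.1066 z there 0.111 zmax 0.1123 x 0.4077 0.5006
```

Aligned as before, so the same drop and then on to the last ring.

>>> send_rows(
  plan=[
    [0,0.1,-1,0,0,0,-1],
    [0,0.1,-2,0,0,0,-1],
    [0,0.1,-3,0,0,0,-1],
    [0,0.1,-3.7,0,0,0,-1],
    [0,0.1,-3.9,0,0,0,-1],
    [0,0.1,-3.9,0,0,0,-1],
    [0,0.1,-3.9,0,0,0,-1],
    [0,0.1,-3.9,0,0,0,-1],
  ],
)

```text
clock: 26.88
ee_pos: [0.4551, 0.0617, 0.0854]
orientation: [0.0, 0.701, 0.713, 0.0]
wrist_force: [0.3, -0.7, -0.8]
opening: 0.0563
gripper_force: 76.9
```

>>> send_rows(
  plan=[
    [0,0,0,0,0,0,0.7],
    [0,0,0,0,0,0,0.7],
    [0,0,0,0,0,0,0.7],
    [0,0,0.5,0,0,0,0.7],
    [0,0,2,0,0,0,0.7],
    [0,0,4,0,0,0,0.7],
    [0,-2,5,0,0,0,1],
    [0,-4.5,5,0,0,0,1],
  ],
)

```text
clock: 27.55
ee_pos: [0.4568, 0.0182, 0.1381]
orientation: [0.001, 0.7, 0.714, 0.002]
wrist_force: [0.8, -0.2, 0.3]
opening: 0.0855
gripper_force: 0.0
```

```bash
python3 - <<'E'
from h import *
st(); d=grab('wrist','w11'); P=cloud(d); bluering(d,P,.0,.13,.01,.38,.53,.12); farrim(d)
E
```

```text
{'clock': 27.55, 'ee_pos': [0.457, 0.018, 0.138], 'orientation': [0.001, 0.7, 0.714, 0.002], 'wrist_force': [0.757, -0.245, 0.315], 'opening': 0.085, 'gripper_force': 0.0, 'joint_pos': [-0.606, -0.068, 0.494, 2.021, 0.034, 1.175, -0.105]}
ring n 2647 z 0.067 enc 0.4553 0.0577 r 0.029 fit [0.4551 0.0577] r 0.0279 slope [-0.001  0.001]
far rim y 0.1062 z there 0.1111 zmax 0.1124 x 0.4077 0.5002
```

>>> send_rows(
  plan=[
    [0.5,-4,0,0,0,0,1],
    [1,-8,0,0,0,0,1],
    [1.5,-12,0,0,0,0,1],
    [2,-16,0,0,0,0,1],
    [2.5,-19,0,0,0,0,1],
    [2.5,-21.8,-1,0,0,0,1],
    [2.5,-21.8,-3,0,0,0,1],
    [2.5,-21.8,-4,0,0,0,1],
  ],
)

```text
clock: 28.27
ee_pos: [0.4786, -0.2033, 0.094]
orientation: [-0.0, 0.703, 0.711, -0.001]
wrist_force: [0.1, 1.2, -0.6]
opening: 0.0856
gripper_force: 0.0
```

>>> send_rows(
  plan=[
    [0,0,0,0,0,0,1],
    [0,0,0,0,0,0,1],
    [0,0,0,0,0,0,1],
    [0,0,0,0,0,0,1],
    [0,0,0,0,0,0,1],
    [0,0,0,0,0,0,1],
    [0,0,0,0,0,0,1],
    [0,0,0,0,0,0,1],
  ],
)

```text
clock: 28.93
ee_pos: [0.4799, -0.2013, 0.0953]
orientation: [0.0, 0.701, 0.713, 0.0]
wrist_force: [-0.4, 0.7, -0.6]
opening: 0.0852
gripper_force: 0.0
```

```bash
python3 - <<'E'
from h import *
st(); d=grab('wrist'); P=cloud(d); bluering(d,P,-.27,-.10)
E
```

```text
{'clock': 28.933, 'ee_pos': [0.48, -0.201, 0.095], 'orientation': [0.0, 0.701, 0.713, 0.0], 'wrist_force': [-0.422, 0.677, -0.555], 'opening': 0.085, 'gripper_force': 0.0, 'joint_pos': [-0.345, 0.158, 0.753, 1.933, -0.121, 1.095, 0.474]}
ring n 2669 z 0.0249 enc 0.4795 -0.2067 r 0.0297 fit [ 0.4796 -0.2065] r 0.0291 slope [-0.001 -0.001]
```

>>> send_rows(
  plan=[
    [0,-0.5,-2,0,0,0,1],
    [0,-0.5,-4,0,0,0,1],
    [0,-0.5,-6,0,0,0,1],
    [0,-0.5,-8,0,0,0,1],
    [0,-0.5,-10,0,0,0,1],
    [0,-0.5,-10.8,0,0,0,1],
    [0,-0.5,-10.8,0,0,0,1],
    [0,-0.5,-10.8,0,0,0,0.6],
  ],
)

```text
clock: 29.65
ee_pos: [0.4797, -0.2067, -0.0127]
orientation: [0.0, 0.701, 0.713, -0.0]
wrist_force: [0.5, -0.5, 0.7]
opening: 0.0753
gripper_force: 0.0
```

>>> send_rows(
  plan=[
    [0,0,0,0,0,0,0.4],
    [0,0,0,0,0,0,-1],
    [0,0,0,0,0,0,-1],
    [0,0,0,0,0,0,-1],
    [0,0,0,0,0,0,-1],
    [0,0,0,0,0,0,-1],
    [0,0,0.5,0,0,0,-1],
    [0,0,1.5,0,0,0,-1],
  ],
)

```text
clock: 30.32
ee_pos: [0.4796, -0.2063, 0.0026]
orientation: [-0.0, 0.701, 0.713, 0.0]
wrist_force: [-0.0, 0.2, -0.3]
opening: 0.0565
gripper_force: 74.3
```

```bash
python3 - <<'E'
from h import *
st(); d=grab('wrist'); P=cloud(d); bluering(d,P,-.26,-.15,.03)
E
```

```text
{'clock': 30.317, 'ee_pos': [0.48, -0.206, 0.003], 'orientation': [-0.0, 0.701, 0.713, 0.0], 'wrist_force': [-0.025, 0.188, -0.342], 'opening': 0.056, 'gripper_force': 74.261, 'joint_pos': [-0.278, 0.31, 0.718, 2.003, -0.255, 0.918, 0.589]}
ring n 7886 z 0.0379 enc 0.4791 -0.2064 r 0.0302 fit [ 0.4792 -0.2063] r 0.0297 slope [-0.004  0.   ]
```

>>> send_rows(
  plan=[
    [0,0,3,0,0,0,-1],
    [0,0,6,0,0,0,-1],
    [0,0,9,0,0,0,-1],
    [0,1.5,12,0,0,0,-1],
    [-0.5,4.5,12.2,0,0,0,-1],
    [-1,8,12.2,0,0,0,-1],
    [-1.5,11.5,12.2,0,0,0,-1],
    [-2,15,12.2,0,0,0,-1],
  ],
)

```text
clock: 31.03
ee_pos: [0.4598, -0.0552, 0.1252]
orientation: [0.001, 0.702, 0.712, 0.001]
wrist_force: [1.1, 0.1, -1.0]
opening: 0.0567
gripper_force: 74.8
```

>>> send_rows(
  plan=[
    [-0.2,3.5,0,0,0,0,-1],
    [-0.5,7,0,0,0,0,-1],
    [-0.5,9.5,0,0,0,0,-1],
    [-0.5,11,0,0,0,0,-1],
    [-0.5,11.6,0,0,0,0,-1],
    [-0.5,11.6,0,0,0,0,-1],
    [-0.5,11.6,0,0,0,0,-1],
    [-0.5,11.6,0,0,0,0,-1],
  ],
)

```text
clock: 31.7
ee_pos: [0.4549, 0.0579, 0.1242]
orientation: [0.0, 0.702, 0.712, -0.0]
wrist_force: [0.4, -0.7, -1.0]
opening: 0.0564
gripper_force: 74.8
```

```bash
python3 - <<'E'
from h import *
st(); d=grab('wrist'); P=cloud(d); bluering(d,P,-.02,.13,.1,.38,.53); farrim(d)
E
```

```text
{'clock': 31.7, 'ee_pos': [0.455, 0.058, 0.124], 'orientation': [0.0, 0.702, 0.712, -0.0], 'wrist_force': [0.398, -0.685, -1.005], 'opening': 0.056, 'gripper_force': 74.827, 'joint_pos': [-0.679, -0.044, 0.487, 2.031, 0.023, 1.15, -0.188]}
ring n 8026 z 0.1595 enc 0.4545 0.0574 r 0.0304 fit [0.4545 0.0576] r 0.0297 slope [-0.003 -0.   ]
far rim y 0.1064 z there 0.1112 zmax 0.1124 x 0.408 0.5002
```

>>> send_rows(
  plan=[
    [0,0.2,-1,0,0,0,-1],
    [0,0.2,-2,0,0,0,-1],
    [0,0.2,-3,0,0,0,-1],
    [0,0.2,-3.7,0,0,0,-1],
    [0,0.2,-3.9,0,0,0,-1],
    [0,0.2,-3.9,0,0,0,-1],
    [0,0.2,-3.9,0,0,0,-1],
    [0,0.2,-3.9,0,0,0,-1],
  ],
)

```text
clock: 32.42
ee_pos: [0.4551, 0.0616, 0.0854]
orientation: [0.0, 0.701, 0.713, 0.0]
wrist_force: [-0.4, 0.1, 0.0]
opening: 0.0565
gripper_force: 74.8
```

>>> send_rows(
  plan=[
    [0,0,0,0,0,0,0.7],
    [0,0,0,0,0,0,0.7],
    [0,0,0,0,0,0,0.7],
    [0,0,0.5,0,0,0,0.7],
    [0,0,2,0,0,0,0.7],
    [0,0,4,0,0,0,0.7],
    [0,-2,5,0,0,0,0.5],
    [0,-4.5,5,0,0,0,0],
  ],
)

```text
clock: 33.08
ee_pos: [0.4568, 0.0182, 0.1381]
orientation: [0.001, 0.7, 0.714, 0.002]
wrist_force: [0.5, -1.1, -0.9]
opening: 0.0533
gripper_force: 0.0
```

```bash
python3 - <<'E'
from h import *
st(); d=grab('wrist','w12'); P=cloud(d); bluering(d,P,.0,.13,.01,.38,.53,.12); farrim(d)
E
```

```text
{'clock': 33.083, 'ee_pos': [0.457, 0.018, 0.138], 'orientation': [0.001, 0.7, 0.714, 0.002], 'wrist_force': [0.491, -1.076, -0.917], 'opening': 0.053, 'gripper_force': 0.0, 'joint_pos': [-0.641, -0.071, 0.529, 2.022, 0.037, 1.176, -0.107]}
ring n 3060 z 0.0849 enc 0.4547 0.0597 r 0.0294 fit [0.4548 0.0587] r 0.0276 slope [-0.001  0.002]
far rim y 0.1062 z there 0.1111 zmax 0.1123 x 0.4079 0.5002
```

View pics/w12.png

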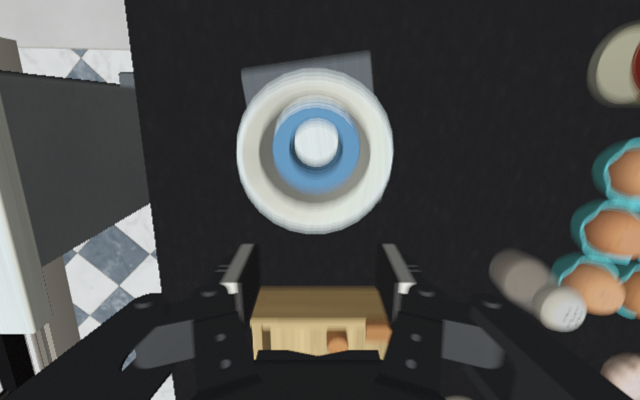

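The view shows three rings stacked flat in the upright tube at (316,150), with the top one at 0.085 (0.084 expected) and level. Next I'll go round to the +y side with the fingers shut.

>>> send_rows(
  plan=[
    [0,0,3,0,0,0,-1],
    [0,1,6,0,0,0,-1],
    [0,4,6,0,0,0,-1],
    [-0.3,7,6,0,0,0,-1],
    [-0.6,10,6,0,0,0,-1],
    [-1,13,6,0,0,0,-1],
    [-1,14,6,0,0,0,-1],
    [-1,14,6,0,0,0,-1],
  ],
)

```text
clock: 33.8
ee_pos: [0.4441, 0.1595, 0.1952]
orientation: [0.0, 0.7, 0.715, 0.0]
wrist_force: [0.3, -0.4, 0.1]
opening: 0.0001
gripper_force: 0.0
```

>>> send_rows(
  plan=[
    [0,0,-3,0,0,0,-1],
    [0,0,-6,0,0,0,-1],
    [0,0,-9,0,0,0,-1],
    [0,0,-11,0,0,0,-1],
    [0,0,-12.5,0,0,0,-1],
    [0,0,-12.5,0,0,0,-1],
    [0,0,-12.5,0,0,0,-1],
    [0,0,-12.5,0,0,0,-1],
  ],
)

```text
clock: 34.47
ee_pos: [0.4458, 0.1559, 0.0713]
orientation: [0.0, 0.702, 0.712, 0.001]
wrist_force: [0.1, -0.4, 0.3]
opening: 0.0002
gripper_force: 0.0
```

```bash
python3 - <<'E'
from h import *
st(); d=grab('top'); farrim(d)
d=grab('side'); P=cloud(d); m=(P[...,2]>.008)&(P[...,2]<.014)&(P[...,1]<-.29)&(P[...,1]>-.46)&(P[...,0]>.38)&(P[...,0]<.57);q=P[m]; r=cv2.minAreaRect(q[:,:2].astype(np.float32)); print('lid',r)
E
```

```text
{'clock': 34.467, 'ee_pos': [0.446, 0.156, 0.071], 'orientation': [0.0, 0.702, 0.712, 0.001], 'wrist_force': [0.134, -0.439, 0.306], 'opening': 0.0, 'gripper_force': 0.0, 'joint_pos': [-0.758, 0.057, 0.377, 2.056, -0.024, 1.031, -0.355]}
far rim y 0.1073 z there 0.1087 zmax 0.1139 x 0.4103 0.5015
lid ((0.4762733578681946, -0.3755094110965729), (0.1449720710515976, 0.14897187054157257), 1.0318171977996826)
```

>>> send_rows(
  plan=[
    [0,-1,0,0,0,0,-1],
    [0,-2,0,0,0,0,-1],
    [0,-3,0,0,0,0,-1],
    [0,-3.6,0,0,0,0,-1],
    [0,-4,0.1,0,0,0,-1],
    [0.1,-4.4,0.3,0,0,0,-1],
    [0.1,-4.8,0.5,0,0,0,-1],
    [0.2,-5.2,0.7,0,0,0,-1],
  ],
)

```text
clock: 35.23
ee_pos: [0.4471, 0.1051, 0.0777]
orientation: [0.0, 0.701, 0.713, 0.001]
wrist_force: [-0.4, 3.1, 2.8]
opening: -0.0003
gripper_force: 1.8
```

>>> send_rows(
  plan=[
    [0.1,-0.4,0.2,0,0,0,-1],
    [0.1,-0.8,0.4,0,0,0,-1],
    [0.2,-1.2,0.5,0,0,0,-1],
    [0.3,-1.6,0.7,0,0,0,-1],
    [0.4,-2,0.8,0,0,0,-1],
    [0.4,-2.4,0.9,0,0,0,-1],
    [0.4,-2.5,0.9,0,0,0,-1],
    [0.4,-2.5,0.9,0,0,0,-1],
  ],
)

```text
clock: 35.9
ee_pos: [0.4498, 0.0819, 0.0854]
orientation: [-0.002, 0.701, 0.713, 0.001]
wrist_force: [0.4, 9.4, -3.7]
opening: 0.0002
gripper_force: 4.3
```

```bash
python3 - <<'E'
from h import *
st()
for n in ('top','side'):
    d=grab(n); tube(d,cloud(d)); P=cloud(d); bluering(d,P,-.03,.13,.05,.38,.53,.12)
E
```

```text
{'clock': 35.9, 'ee_pos': [0.45, 0.082, 0.085], 'orientation': [-0.002, 0.701, 0.713, 0.001], 'wrist_force': [0.388, 9.362, -3.703], 'opening': 0.0, 'gripper_force': 4.268, 'joint_pos': [-0.679, 0.004, 0.448, 2.075, -0.006, 1.064, -0.212]}
rim 357 ell [0.461  0.0343] [0.0892 0.0934] 30.3 meanz 0.0988 slope [-0.004  0.096] min [0.4165 0.0024 0.0901] max [0.5066 0.0814 0.134 ]
ring n 49 z 0.0909 enc 0.4559 0.0574 r 0.0232 fit [0.4584 0.0469] r 0.0256 slope [-0.012  0.063]
rim 303 ell [0.4576 0.0285] [0.0919 0.0979] 14.8 meanz 0.1058 slope [-0.105  0.379] min [0.4135 0.0078 0.09  ] max [0.5038 0.0768 0.1344]
ring n 30 z 0.0884 enc 0.4534 0.0565 r 0.0227 fit [0.4571 0.0508] r 0.0224 slope [-0.026  0.208]
```

>>> send_rows(
  plan=[
    [0,-0.2,0.1,0,0,0,-1],
    [0,-0.4,0.2,0,0,0,-1],
    [0,-0.6,0.3,0,0,0,-1],
    [0,-0.6,0.3,0,0,0,-1],
    [0,-0.6,0.3,0,0,0,-1],
    [0,-0.6,0.3,0,0,0,-1],
    [0,-0.6,0.3,0,0,0,-1],
    [0,-0.6,0.3,0,0,0,-1],
  ],
)

```text
clock: 36.67
ee_pos: [0.448, 0.0813, 0.0873]
orientation: [-0.004, 0.7, 0.714, 0.002]
wrist_force: [-0.8, 21.0, -11.5]
opening: -0.0003
gripper_force: 10.3
```

>>> send_rows(
  plan=[
    [0,1,0,0,0,0,-1],
    [0,3,0,0,0,0,-1],
    [0,6,0,0,0,0,-1],
    [0,7,3,0,0,0,-1],
    [0,7,7,0,0,0,-1],
    [0,7,11,0,0,0,-1],
    [0,6,13,0,0,0,-1],
    [0,3,13,0,0,0,-1],
  ],
)

```text
clock: 37.33
ee_pos: [0.4534, 0.1069, 0.2241]
orientation: [0.002, 0.699, 0.715, 0.004]
wrist_force: [1.3, -0.8, 0.6]
opening: -0.0003
gripper_force: 0.0
```

>>> send_rows(
  plan=[
    [0,-3,0,0,0,0,-1],
    [0,-6,0,0,0,0,-1],
    [0,-9,0,0,0,0,-1],
    [0,-11,0,0,0,0,-1],
    [0,-13,0,0,0,0,-1],
    [0,-13,0,0,0,0,-1],
    [0,-13,0,0,0,0,-1],
    [0,-13,0,0,0,0,-1],
  ],
)

```text
clock: 38.0
ee_pos: [0.4504, -0.0264, 0.2188]
orientation: [-0.0, 0.701, 0.713, -0.0]
wrist_force: [0.4, 0.3, 0.2]
opening: 0.0002
gripper_force: 0.0
```

```bash
python3 - <<'E'
from h import *
st()
d=grab('wrist','w13'); P=cloud(d); tube(d,P)
hsv=cv2.cvtColor(d['img'],cv2.COLOR_BGR2HSV)
m=(hsv[...,0]>95)&(hsv[...,0]<125)&(hsv[...,1]>90)&(P[...,1]>-.03)&(P[...,1]<.12)&(P[...,2]>.06)&(P[...,2]<.12)
q=P[m]; c=q.mean(0); n=np.linalg.svd(q-c,full_matrices=False)[2][2]; print('ring plane',len(q),c.round(4),n.round(3),'tilt',np.arccos(abs(n[2])).round(3))
d=grab('side'); P=cloud(d); m=(P[...,2]>.008)&(P[...,2]<.014)&(P[...,1]<-.29)&(P[...,1]>-.46)&(P[...,0]>.38)&(P[...,0]<.57);q=P[m]; print('lid',cv2.minAreaRect(q[:,:2].astype(np.float32)))
E
```

```text
{'clock': 38.0, 'ee_pos': [0.45, -0.026, 0.219], 'orientation': [-0.0, 0.701, 0.713, -0.0], 'wrist_force': [0.379, 0.293, 0.153], 'opening': 0.0, 'gripper_force': 0.0, 'joint_pos': [-0.613, -0.154, 0.559, 1.917, 0.084, 1.357, -0.062]}
rim 3001 ell [0.4582 0.0317] [0.0901 0.0953] 11.9 meanz 0.0983 slope [ 0.015 -0.034] min [4.125e-01 4.000e-04 9.000e-02] max [0.505  0.081  0.1262]
ring plane 2043 [0.4576 0.0433 0.0787] [ 0.087 -0.532  0.842] tilt 0.569
lid ((0.47625046968460083, -0.37570297718048096), (0.14505094289779663, 0.14936311542987823), 1.030888319015503)
```

View pics/w13.png

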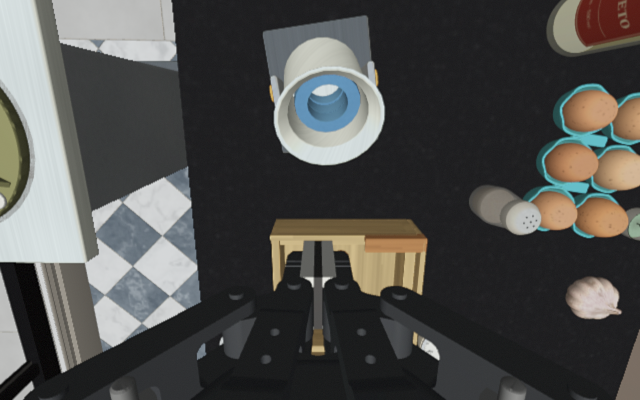

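The view shows the tube leaned over with the top ring seated in it at (328,103). The rim top is at 0.126 and the expected value at the 0.5 stop is 0.125. I'll make one robust check of the ring face and the rim plane.

```bash
python3 - <<'E'
from h import *
d=load('wrist'); P=cloud(d); hsv=cv2.cvtColor(d['img'],cv2.COLOR_BGR2HSV)
reg=(P[...,1]>-.03)&(P[...,1]<.12)&(P[...,0]>.39)&(P[...,0]<.53)&(d['depth']>0)
b=reg&(hsv[...,0]>95)&(hsv[...,0]<125)&(hsv[...,1]>90)&(P[...,2]>.05)
rng=np.random.default_rng(0)
def ransac(q,tol=.0012):
    best=None
    for _ in range(800):
        a=q[rng.choice(len(q),3,False)]; n=np.cross(a[1]-a[0],a[2]-a[0]); l=np.linalg.norm(n)
        if l<2e-4: continue
        n/=l; i=abs((q-a[0])@n)<tol
        if best is None or i.sum()>best.sum(): best=i
    k=q[best]; c=k.mean(0); n=np.linalg.svd(k-c,full_matrices=False)[2][2]; n*=np.sign(n[2])
    return len(q),len(k),c.round(4),n.round(3),np.arccos(n[2]).round(3)
print('ring',ransac(P[b]))
v,u=np.mgrid[:400,:640]
# outer rim hull in pixels -> rim edge plane
m=(reg&(P[...,2]>.075)&(hsv[...,1]<60)&(u>265)&(u<395)&(v>60)&(v<170)).astype(np.uint8)
print('rim',ransac(P[m>0]))
E
```

```text
ring (2232, 1593, array([0.4575, 0.0445, 0.0806]), array([ 0.076, -0.475,  0.877]), np.float64(0.502))
rim (4869, 1367, array([0.458 , 0.032 , 0.1041]), array([ 0.075, -0.475,  0.877]), np.float64(0.501))
```

The ring face and the rim are both tilted 0.50 rad, so the tube is on its stop with the rings flat across it. The lid is still on the mat and the robot touches nothing, so I'm handing in.

```bash
python3 -c "
from bench import manip
print(manip.hand_in())"
```

```text
the job is handed in; nothing more can be done
None
```

I handed the job in, though no verdict came back: the lid lies flat on the mat, and all three rings are flat in the tube, which leans at its 0.5 rad stop.

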